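Set out the mending mat

ROBOT

A 7-joint arm with a two-finger parallel gripper is mounted at the origin on the work surface. World frame = base frame: x ahead of the robot, y to its left, z up, the work surface at z = 0. Lengths are in mm, angles in degrees, forces in N, time in s.
With the tool pointing down it reaches from about 350 to 900 mm from the base axis. Payload 8.1 kg.
Tool frame: the origin (TCP) lies at the very end of the fingers, on their centre line; the grasp point (between the pads) lies 19 mm behind it; x points along the fingers, y is the direction in which the jaws open and shut, and the axes are right-handed (so a half turn about x gives the same grasp; the last joint's range is limited). The gripper opens to 85 mm and grips with 20 to 120 N. Pads are 22 mm wide; open, the fingers measure 114 mm over their backs; the gripper's body (76 mm by 85 mm) begins 54 mm behind the grasp point. The pads swing forward as they close: fully open they stand 13 mm farther back than shut.
Start: joints at [-75.608, 24.895, 1.432, 90.138, -0.665, 64.973, -4.303], TCP at [216.568, 586.293, 231.323] pointing down, gripper open.
Joint ranges: [-149.89, 149.89], [-25.12, 119.58], [-72.63, 75.52], [4.76, 147.25], [-75.54, 255.54], [6.69, 114.76], [-157.13, 157.13]. Speed limits (degrees/s): [127.2, 127.2, 172.46, 172.46, 180, 180, 180].

INTERFACE

Orientations are given as [roll, pitch, yaw] about the fixed x, y, z axes, in that order (R = Rz(yaw) Ry(pitch) Rx(roll)).
In Python, from station import monitor, optics, hand_in gives the robot as it stands.
- The arm moves only by the tool send_rows, never from a script. Its argument "increments" is a list of rows, each an object of numbers: "dx", "dy", "dz": the shift along the world's x, y, z in m; "twist": the turn about the world's z in degrees; "grip": the finger opening in m, from 0 to 0.0854. In form: [{"dx": .., "dy": .., "dz": .., "twist": .., "grip": ..}, ...]. A call has 1 to 5 rows; each row is the pose to reach, as a shift and turn from the pose commanded when the call began; what a row does not reach only later rows make up. A row lasts 1/12 s, in which the tool goes at most 41.7 mm and 7.16 degrees, less where a joint would pass 70% of its speed; a pose out of reach is approached as far as the arm can. A call with a gripper value outside its range is refused whole. The fingers move at their own pace and stop on an object; "grip_force" is the grip in N (left out, the last holds). Time passes only in rows, so rows that repeat a pose let the fingers close. It gives the time, the measured TCP pose, the force and the opening at its end, in the units of the state.
- monitor.get_state(): the state, without advancing time (a new reading comes with each control period).
- optics.get_image(name): name is "scene" or "top" or "wrist"; returns the picture (480x640x3 uint8, red, green, blue); there is no depth.
- optics.get_calibration(name): a dict with "fx", "fy", "cx", "cy" (pixels), "origin" and "orientation" of the camera in the world. Camera axes: x right, y up, looking along -z (the intrinsics and any distortion apply to the point x, -y, -z); pixel columns grow to the right and rows downward; lengths in mm; the calibration is good to about 2 mm. A picture is of the moment at which its call begins: read the wrist's pose just before it. get_calibration takes no time and is no camera call; for the wrist camera it gives the pose at the moment of the call.
- hand_in(): hands the job in, once; it reports no verdict.
The state is a dict: "clock": time; "q": joint angles; "joint_vel": joint speeds; "effort": joint torques, N m; "position": TCP position; "eef_rot": TCP orientation; "contact_force": force on the tool from outside, world axes, zero at the start; "moment": the same for the moment, N m; "opening": finger opening in mm.
Only numpy, scipy, OpenCV 4.12 (cv2) and the standard library are available. Lean on these libraries where they do the work, as an engineer would, in place of code of your own. Each camera call takes 0.05 s, during which the arm holds its last target.

TASK

Set out the cork mat for mending: draw the yellow ruler out from under the sewing box and lay it flat and centred along the painted band, stand the pin tin on the round painted spot behind it, and set the thimble upright on the middle of the tin's lid. Stand the red spool upright on the mat midway between the tin and the button bowl, and the blue spool upright on the mat midway between the tin and the jar. Do not shift the sewing box, the bowl or the jar.

Things in the scene. Friction and masses are not known exactly. Their poses are not given: they have to be found in the camera images.
- mat: cork mat fixed on the table, 160 mm deep (x, away from the robot), 240 mm wide (y, to the left), 4 mm thick, turned up to 9 degrees. Origin: centre of its underside. Painted dark on it: a band 36 mm wide, 200 mm long along y, centred at x = -50 mm (nearer the robot), y = 0; a round spot 74 mm across, centred at x = +30 mm, y = 0.
- mat_spot (a point): centre of the round painted spot, on the mat's top face (4 mm above the table).
- sewing_box: wooden tiered sewing box, 160 mm deep (x), 180 mm wide (y), 138 mm high (161 with handle), lid overhangs 4 mm, loose, 0.9 kg. Stands on four 20 mm square corner feet: a 10 mm high gap under it, 140 mm wide between the front feet. Origin: centre of its underside, on the table; front faces -x, roughly to the robot, with brass knobs standing out 10 mm.
- ruler: yellow flat rigid ruler with black ticks, 180 mm long (x), 28 mm wide (y), 6 mm thick, 35 g, lying on the table. Origin: centre of its underside. The +x end, 60 to 80 mm of it, is under the sewing box between its feet; the rest sticks out of the box's front. The box does not press on it; it slides out freely lengthwise.
- pin_tin: round steel pin tin with a twist lid (shut), 62 mm in diameter, 36 mm high with a flat top, 100 to 200 g, standing loose on the table. Origin at the centre of its underside, z up.
- thimble: orange plastic thimble standing on its open end, 21 mm in diameter at the foot, 19.6 mm at 18 mm up, 24 mm high, 12 g, loose on the table. Origin at the centre of its foot, z up.
- red_spool: red wooden spool, an upright plain cylinder 36 mm in diameter and 44 mm high, hole in the top, about 30 g, standing loose on the table. Origin at the centre of its underside, z up.
- blue_spool: blue wooden spool, an upright plain cylinder 36 mm in diameter and 44 mm high, hole in the top, about 30 g, standing loose on the table. Origin at the centre of its underside, z up.
- button_bowl: white ceramic bowl with buttons in it, 90 mm across the rim, 44 mm high, loose on the table just off the left or the right end of the mat, level with the round spot (about 176 mm from it). Origin at the centre of its underside.
- jar: closed amber glass jar with a green lid, 60 mm in diameter, 70 mm high, loose on the table just off the other end of the mat, also level with the round spot (about 176 mm from it). Origin at the centre of its underside.
Not all that is in view belongs to the job. Leave any pink look-alike of the jar alone.

How it is judged:
By the outcome, as a careful person would: the job done as asked, in the order asked, and still so for the second after the job is handed in, with the robot touching nothing.
It also fails if it takes over 128 s, if anything falls off the work surface, if the arm or the gripper's body presses on something with over 40 N, if the wrist force passes 120 N, or if a joint passes its speed limit or range.

## Working session

There is one attempt and no reset: what is moved stays moved. The work goes in short steps, Python scripts to look and compute and a tool call to move; the robot and the scene stay as the last step left them, time stands still between calls to the robot, and variables do not carry over. Pictures are saved under pics/ and viewed, and the job is handed in when it is done.

Besides the shell and the picture viewer there is one more tool, called after "Emit:" as name([rows], argument=value, ...), one row to a line, values as JSON. send_rows: Moves the arm, as the interface text tells. Its arguments: {"type":"object","properties":{"increments":{"type":"array"},"grip_force":{"type":"number"}},"required":["increments"]}

```bash
ls; mkdir -p pics
python3 - <<'E'
from station import monitor, optics
import cv2
s=monitor.get_state(); print(s)
for n in ["scene","top","wrist"]:
    print(n,optics.get_calibration(n))
    im=optics.get_image(n); cv2.imwrite(f"pics/{n}0.png",im[:,:,::-1])
E
```

```text
pics
{'clock': 0.0, 'q': array([-75.60782081,  24.93708007,   1.42976751,  90.18981875,
        -0.66359753,  64.97487806,  -4.30116595]), 'joint_vel': array([-0.06429935, -0.03175411,  0.04237743, -0.04588389, -0.04857012,
       -0.03364348, -0.03097081]), 'effort': array([ 4.48720793e-04, -6.70487452e+01,  1.02500159e+00, -3.16206980e+01,
        1.53060170e-02,  1.25291361e-02,  1.06458577e-05]), 'position': array([216.40404445, 585.78222567, 230.51411908]), 'eef_rot': array([ -84.51492653,   89.90651   , -104.78649639]), 'contact_force': array([ 0.16093944, -0.0388    , -0.05657475]), 'moment': array([ 0.00845016,  0.0028255 , -0.00527842]), 'opening': 85.62917122342725}
scene {'fx': 562.1314372503629, 'fy': 562.1314372503629, 'cx': 328.1927091997009, 'cy': 233.58329704259646, 'origin': array([1437.80401256, -686.21909069,  880.2333468 ]), 'orientation': array([52.69130927,  0.51496924, 48.6288587 ])}
top {'fx': 464.98254781491954, 'fy': 464.98254781491954, 'cx': 315.5353174024942, 'cy': 239.10112781401918, 'origin': array([544.55215833,   9.86261236, 936.84224441]), 'orientation': array([  4.32486536,  -0.1503627 , -88.86386602])}
wrist {'fx': 352.39152612622723, 'fy': 352.39152612622723, 'cx': 315.06464499699223, 'cy': 241.5731817052569, 'origin': array([152.09786953, 609.45497755, 373.26152318]), 'orientation': array([-15.46632557,   0.12952497,  69.71351199])}
```

View pics/top0.png

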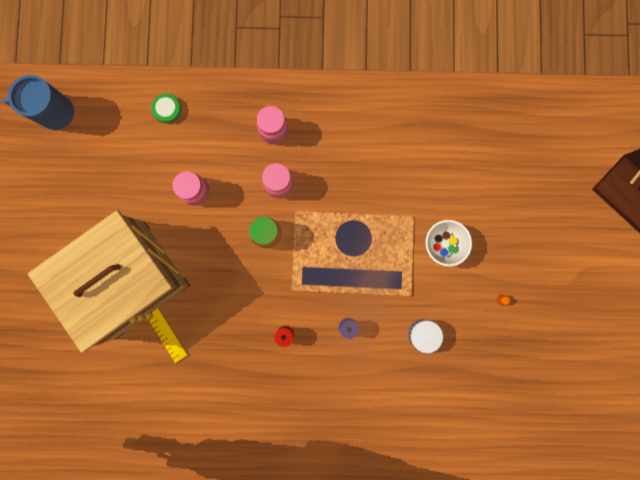

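View pics/scene0.png

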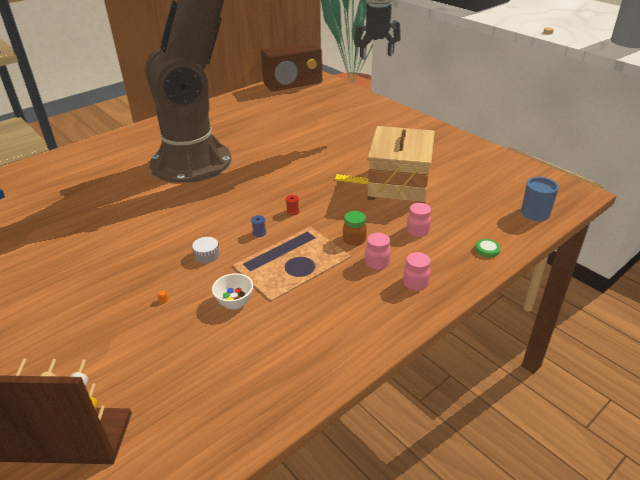

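View pics/wrist0.png

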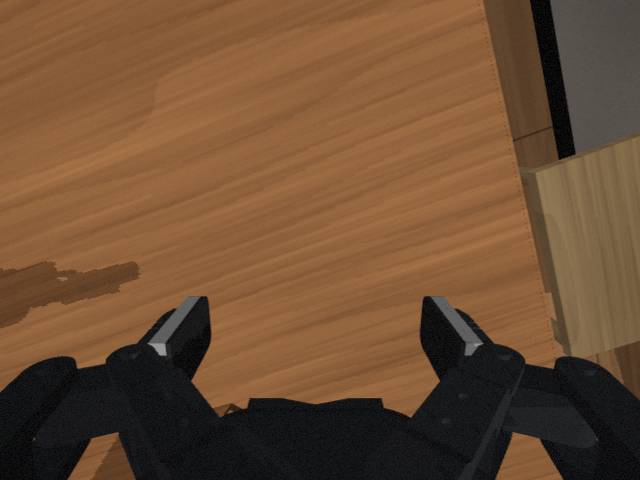

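The top view shows the mat centred near (353,253), with the dark spot at (353,238) and the band at (352,278). Around it are the jar, green lid, at (264,231) and the bowl at (449,243). The loose items are the red spool (284,337), blue spool (349,329), tin (426,337) and thimble (505,300). The ruler is at (168,335), under the box's lower right side. The pink jars are decoys, and the green ring at (166,108) is some other object.

```bash
cat > h.py <<'E'
import numpy as np, cv2
from scipy.spatial.transform import Rotation as Ro
from station import monitor, optics
def rot(o): return Ro.from_euler('xyz',o,degrees=True).as_matrix()
def cast(c,uv,z):
    uv=np.atleast_2d(uv).astype(float)
    d=np.c_[(uv[:,0]-c['cx'])/c['fx'],-(uv[:,1]-c['cy'])/c['fy'],-np.ones(len(uv))]@rot(c['orientation']).T
    o=c['origin']; t=(z-o[2])/d[:,2]
    return o+d*t[:,None]
def proj(c,p):
    v=(np.atleast_2d(p)-c['origin'])@rot(c['orientation'])
    return np.c_[c['cx']+c['fx']*v[:,0]/-v[:,2],c['cy']-c['fy']*v[:,1]/-v[:,2]]
def grab(n,save=None):
    c=optics.get_calibration(n); im=np.ascontiguousarray(optics.get_image(n)[:,:,::-1])
    if save: cv2.imwrite('pics/'+save,im)
    return c,im
def st():
    s=monitor.get_state(); R=rot(s['eef_rot']); j=R[:,1]
    print('t',round(s['clock'],2),'tcp',np.round(s['position'],1),'jaw yaw',round(np.degrees(np.arctan2(j[1],j[0])),2),'ax',np.round(R[:,0],3),'open',round(s['opening'],1),'F',np.round(s['contact_force'],1),'q',np.round(s['q'],0))
    return s
def blobs(im,lo,hi,amin=20,roi=None):
    hsv=cv2.cvtColor(im,cv2.COLOR_BGR2HSV); m=cv2.inRange(hsv,np.array(lo),np.array(hi))
    if roi: 
        k=np.zeros_like(m); x0,y0,x1,y1=roi; k[y0:y1,x0:x1]=1; m=m*k
    cs,_=cv2.findContours(m,cv2.RETR_EXTERNAL,cv2.CHAIN_APPROX_NONE)
    return sorted([c for c in cs if cv2.contourArea(c)>=amin],key=cv2.contourArea,reverse=True)
E
python3 - <<'E'
from h import *
st(); c=optics.get_calibration('top'); im=cv2.imread('pics/top0.png')
hsv=cv2.cvtColor(im,cv2.COLOR_BGR2HSV)
for n,p in dict(tin=(426,337),red=(278,337),blue=(342,329),thim=(505,300),spot=(353,238),band=(352,278),ruler=(168,340),jar=(264,231),bowl=(436,255)).items(): print(n,hsv[p[1],p[0]])
def rep(n,bl,z,rect=False):
    for b in bl[:3]:
        if rect:
            r=cv2.minAreaRect(b); print(n,'rect',np.round(r[0],1),np.round(cast(c,cv2.boxPoints(r),z)[:,:2],1).tolist(),'ctr',np.round(cast(c,r[0],z)[0],1))
        else:
            (x,y),r=cv2.minEnclosingCircle(b);M=cv2.moments(b);print(n,round(x,1),round(y,1),'r',round(r,1),'->',np.round(cast(c,(x,y),z)[0],1),'area r',round((cv2.contourArea(b)/3.14159)**.5,1))
rep('tin',blobs(im,(0,0,150),(180,60,255),roi=(400,310,450,365)),36)
rep('red',blobs(im,(0,200,60),(6,255,255),roi=(265,320,305,355)),44)
rep('red2',blobs(im,(174,200,60),(180,255,255),roi=(265,320,305,355)),44)
rep('blue',blobs(im,(105,80,40),(140,255,255),roi=(330,310,370,350)),44)
rep('thim',blobs(im,(5,230,150),(12,255,255),roi=(490,285,525,315)),20)
rep('spot',blobs(im,(100,30,20),(140,255,140),roi=(325,215,385,260)),4)
rep('band',blobs(im,(100,30,20),(140,255,140),roi=(295,262,410,293)),4,True)
rep('ruler',blobs(im,(24,200,120),(35,255,255),roi=(130,300,200,370)),6,True)
rep('jar',blobs(im,(45,100,40),(80,255,255),roi=(240,210,290,255)),70)
rep('bowl',blobs(im,(0,0,120),(180,60,255),roi=(420,215,480,270)),44)
E
```

```text
t 0.15 tcp [216.5 585.9 230.7] jaw yaw 69.72 ax [-0.    -0.001 -1.   ] open 85.2 F [0.2 0.2 0.8] q [-76.  25.   1.  90.  -1.  65.  -4.]
tin [ 18  14 232]
red [  3 235 204]
blue [134  69 118]
thim [ 14 255 244]
spot [139  54  76]
band [165  53  87]
ruler [ 23 255 186]
jar [ 51 162 157]
bowl [ 16  57 134]
tin 426.3 336.3 r 16.4 -> [ 430.4 -206.8   36. ] area r 15.8
red 284.0 336.0 r 10.3 -> [426.8  65.   44. ] area r 9.4
thim 502.5 299.0 r 5.9 -> [ 503.5 -360.    20. ] area r 3.0
spot 352.0 237.5 r 16.3 -> [619.8 -64.5   4. ] area r 11.9
band rect [323.2 276.2] [[526.7, 33.3], [557.3, 32.7], [555.5, -49.5], [525.0, -48.7]] ctr [541.1  -8.1   4. ]
ruler rect [175.3 350. ] [[398.7, 302.8], [413.5, 281.6], [382.1, 258.7], [367.4, 279.9]] ctr [390.4 280.7   6. ]
jar 262.8 230.0 r 13.4 -> [625.2 108.   70. ] area r 12.9
bowl 448.3 242.7 r 23.1 -> [ 610.3 -247.    44. ] area r 22.4
```

Run:
```python
import cv2
im=cv2.imread('pics/top0.png')
a=cv2.resize(im[290:380,120:240],None,fx=5,fy=5,interpolation=cv2.INTER_CUBIC)
cv2.imwrite('pics/crop1.png',a)
```

```text
(no output)
```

View pics/crop1.png

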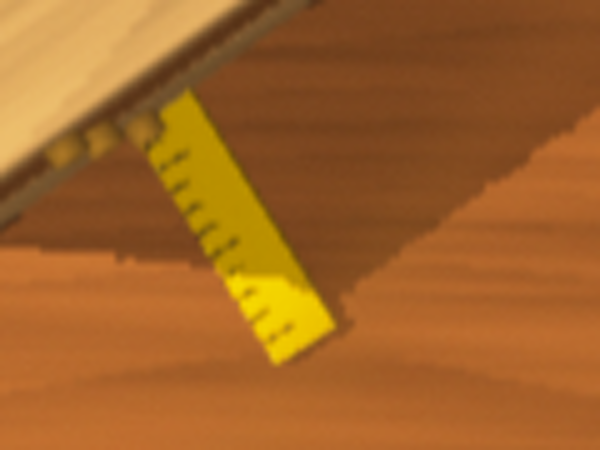

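Run:
```python
from h import *
c=optics.get_calibration('top')
px=np.array([(277,365),(335,325),(190,92)])/5.+[120,290]-0.4
w=cast(c,px,6); print(np.round(w,1), np.degrees(np.arctan2(*(w[2]-w[1])[[1,0]])), np.linalg.norm(w[1]-w[2]),np.linalg.norm(w[1]-w[0]))
print('box lid', np.round(cast(c,[(120,212),(29,275),(82,351),(187,285)],138),0))
```

```text
[[365.9 280.3   6. ]
 [381.9 258.1   6. ]
 [471.7 319.3   6. ]] 34.25892571674038 108.67714096335565 27.28574327869444
box lid [[645. 348. 138.]
 [534. 498. 138.]
 [407. 400. 138.]
 [522. 227. 138.]]
```

Emit:
send_rows([
  {"dx": 0.02,"dy": -0.035,"dz": 0,"twist": 7,"grip": 0.06},
  {"dx": 0.04,"dy": -0.07,"dz": 0,"twist": 14,"grip": 0.06},
  {"dx": 0.06,"dy": -0.105,"dz": 0,"twist": 21,"grip": 0.06},
  {"dx": 0.08,"dy": -0.14,"dz": 0,"twist": 28,"grip": 0.06},
  {"dx": 0.1,"dy": -0.175,"dz": 0,"twist": 35,"grip": 0.06},
])

```text
clock: 0.57
position: [316.8, 409.9, 231.1]
eef_rot: [-111.7, 90.0, -96.7]
contact_force: [1.2, -0.7, 0.4]
opening: 60.2
```

Emit:
send_rows([
  {"dx": 0.015,"dy": -0.03,"dz": 0,"twist": 7,"grip": 0.05},
  {"dx": 0.03,"dy": -0.06,"dz": 0,"twist": 14,"grip": 0.05},
  {"dx": 0.05,"dy": -0.09,"dz": -0.02,"twist": 19.6,"grip": 0.05},
  {"dx": 0.067,"dy": -0.12,"dz": -0.04,"twist": 19.6,"grip": 0.05},
  {"dx": 0.067,"dy": -0.12,"dz": -0.05,"twist": 19.6,"grip": 0.05},
])

```text
clock: 0.98
position: [386.1, 284.4, 179.5]
eef_rot: [-126.2, 89.7, -92.5]
contact_force: [-0.5, -1.0, -0.6]
opening: 49.8
```

Emit:
send_rows([
  {"grip": 0.05},
  {"grip": 0.05},
])

```text
schema error: expected keys dx, dy, dz, twist, grip
```

Run:
```python
from h import *
st(); c,im=grab('wrist','w1.png')
np.save('c1.npy',c,allow_pickle=True)
for b in blobs(im,(20,150,60),(35,255,255),200)[:4]:
    r=cv2.minAreaRect(b); w=cast(c,cv2.boxPoints(r),6)
    print(cv2.contourArea(b),np.round(cv2.boxPoints(r),1).tolist(),np.round(w,1).tolist())
```

```text
t 0.98 tcp [386.1 284.4 179.5] jaw yaw 123.72 ax [-0.    -0.004 -1.   ] open 49.8 F [-0.5 -1.  -0.6] q [-41.  15.  -2. 113.   1.  52.  80.]
3281.5 [[293.0, 201.0], [324.0, 201.0], [324.0, 316.0], [293.0, 316.0]] [[381.0, 256.9, 6.0], [365.4, 280.1, 6.0], [459.9, 344.1, 6.0], [477.0, 318.6, 6.0]]
```

View pics/w1.png

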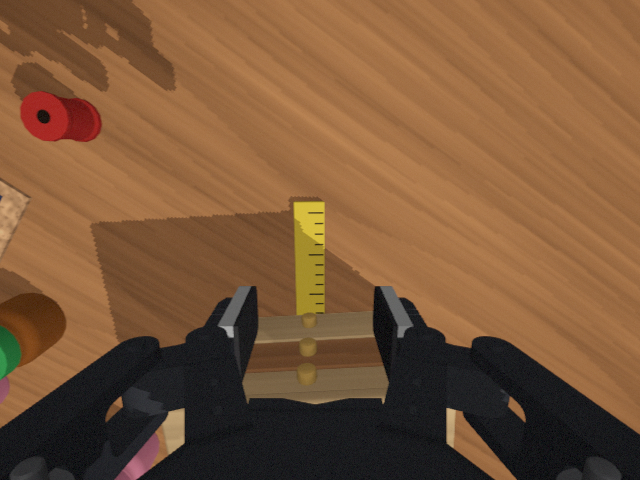

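The wrist view shows the free ruler from (293,201) to (324,316), vertical in the image and so square to the jaws. Its end midpoint is (373,268.5), within 1 mm of the top view. I'll descend 22 mm in from that end.

Emit:
send_rows([
  {"dx": 0.0054,"dy": -0.0037,"dz": -0.04,"twist": 0,"grip": 0.046},
  {"dx": 0.0054,"dy": -0.0037,"dz": -0.08,"twist": 0,"grip": 0.046},
  {"dx": 0.0054,"dy": -0.0037,"dz": -0.12,"twist": 0,"grip": 0.046},
  {"dx": 0.0054,"dy": -0.0037,"dz": -0.145,"twist": 0,"grip": 0.046},
  {"dx": 0.0054,"dy": -0.0037,"dz": -0.155,"twist": 0,"grip": 0.046},
])

```text
clock: 1.45
position: [386.5, 287.8, 23.2]
eef_rot: [-178.9, 89.7, -144.7]
contact_force: [-0.0, -0.2, 0.5]
opening: 46.0
```

Emit:
send_rows([
  {"dx": 0,"dy": 0,"dz": -0.01,"twist": 0,"grip": 0.046},
  {"dx": 0,"dy": 0,"dz": -0.015,"twist": 0,"grip": 0.046},
  {"dx": 0,"dy": 0,"dz": -0.018,"twist": 0,"grip": 0.046},
  {"dx": 0,"dy": 0,"dz": -0.018,"twist": 0,"grip": 0.046},
])

```text
clock: 1.78
position: [389.1, 288.9, 8.9]
eef_rot: [11.3, 89.9, 45.5]
contact_force: [0.1, 0.5, 0.9]
opening: 46.1
```

Run:
```python
from h import *
st(); c,im=grab('wrist','w2.png')
```

```text
t 1.78 tcp [389.1 288.9   8.9] jaw yaw 124.2 ax [ 0.001  0.001 -1.   ] open 46.1 F [0.1 0.5 0.9] q [-41.  30.  -2. 122.   2.  28.  79.]
```

View pics/w2.png

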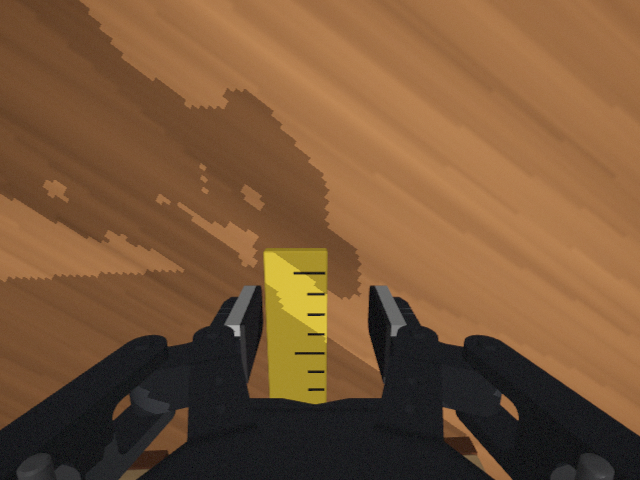

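The arm had overshot when I read it, and the settled pose is 8 mm off sideways. In the picture the ruler lies against the left finger (265–327, with jaws at 262–370). I'll correct that and then go down.

Emit:
send_rows([
  {"dx": 0.0025,"dy": -0.008,"dz": 0,"twist": 0,"grip": 0.046},
  {"dx": 0.0025,"dy": -0.008,"dz": 0,"twist": 0,"grip": 0.046},
  {"dx": 0.0025,"dy": -0.008,"dz": -0.006,"twist": 0,"grip": 0.046},
  {"dx": 0.0025,"dy": -0.008,"dz": -0.0065,"twist": 0,"grip": 0.046},
  {"dx": 0.0025,"dy": -0.008,"dz": -0.0065,"twist": 0,"grip": 0.046},
])

```text
clock: 2.25
position: [391.0, 280.1, 1.6]
eef_rot: [169.6, 90.0, -156.2]
contact_force: [-0.2, -0.1, -0.7]
opening: 45.8
```

Run:
```python
from h import *
st(); c,im=grab('wrist','w3.png')
```

```text
t 2.25 tcp [391.  280.1   1.6] jaw yaw 124.19 ax [-0. -0. -1.] open 45.8 F [-0.2 -0.1 -0.7] q [-40.  31.  -2. 122.   2.  27.  80.]
```

View pics/w3.png

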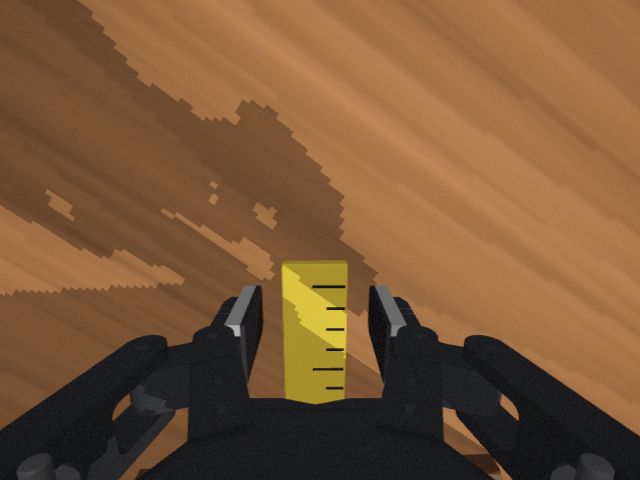

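The ruler (283–347) is now centred between the jaws (262–370), so I'll close.

Emit:
send_rows([
  {"dx": 0,"dy": 0,"dz": 0,"twist": 0,"grip": 0.02},
  {"dx": 0,"dy": 0,"dz": 0,"twist": 0,"grip": 0.02},
  {"dx": 0,"dy": 0,"dz": 0,"twist": 0,"grip": 0.02},
  {"dx": 0,"dy": 0,"dz": 0,"twist": 0,"grip": 0.02},
], grip_force=30)

```text
clock: 2.63
position: [391.1, 280.4, 2.0]
eef_rot: [58.0, 90.0, 92.2]
contact_force: [-0.3, -0.9, 3.8]
opening: 26.4
```

Emit:
send_rows([
  {"dx": -0.004,"dy": -0.0027,"dz": 0.001,"twist": 0,"grip": 0.02},
  {"dx": -0.0125,"dy": -0.0084,"dz": 0.001,"twist": 0,"grip": 0.02},
  {"dx": -0.0208,"dy": -0.014,"dz": 0.001,"twist": 0,"grip": 0.02},
  {"dx": -0.029,"dy": -0.0195,"dz": 0.001,"twist": 0,"grip": 0.02},
  {"dx": -0.0373,"dy": -0.0251,"dz": 0.001,"twist": 0,"grip": 0.02},
])

```text
clock: 3.05
position: [352.5, 254.1, 2.8]
eef_rot: [-174.5, 90.0, -140.3]
contact_force: [0.0, -0.0, -0.2]
opening: 26.8
```

Emit:
send_rows([
  {"dx": -0.0083,"dy": -0.0056,"dz": 0,"twist": 0,"grip": 0.02},
  {"dx": -0.0166,"dy": -0.0112,"dz": 0,"twist": 0,"grip": 0.02},
  {"dx": -0.0249,"dy": -0.0167,"dz": 0,"twist": 0,"grip": 0.02},
  {"dx": -0.0332,"dy": -0.0223,"dz": 0,"twist": 0,"grip": 0.02},
  {"dx": -0.0415,"dy": -0.0279,"dz": 0,"twist": 0,"grip": 0.02},
])

```text
clock: 3.47
position: [311.5, 226.7, 2.9]
eef_rot: [60.6, 90.0, 94.8]
contact_force: [1.1, -0.3, -0.8]
opening: 26.6
```

Emit:
send_rows([
  {"dx": -0.005,"dy": -0.0033,"dz": 0,"twist": 0,"grip": 0.02},
  {"dx": -0.01,"dy": -0.0067,"dz": 0,"twist": 0,"grip": 0.02},
  {"dx": -0.01,"dy": -0.0067,"dz": 0,"twist": 0,"grip": 0.02},
])

```text
clock: 3.72
position: [301.2, 219.6, 2.8]
eef_rot: [-171.8, 89.9, -137.6]
contact_force: [-0.6, -0.5, -0.2]
opening: 26.1
```

Run:
```python
from h import *
st(); c,im=grab('top','t1.png')
```

```text
t 3.72 tcp [301.2 219.6   2.8] jaw yaw 124.2 ax [-0.001 -0.001 -1.   ] open 26.1 F [-0.6 -0.5 -0.2] q [-43.  25.  -2. 137.   3.  18.  77.]
```

View pics/t1.png

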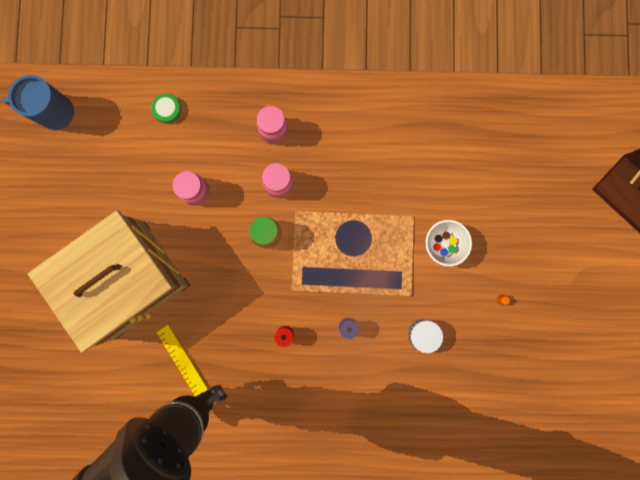

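The ruler is clear of the box (its upper end is now at (165,328)) and the box has not moved. I'll release it and regrasp at its middle with the hand turned half round.

Emit:
send_rows([
  {"dx": 0,"dy": 0,"dz": -0.001,"twist": 0,"grip": 0.05},
  {"dx": 0,"dy": 0,"dz": -0.001,"twist": 0,"grip": 0.05},
  {"dx": 0,"dy": 0,"dz": 0.02,"twist": 0,"grip": 0.05},
  {"dx": 0.01,"dy": 0.01,"dz": 0.06,"twist": -7,"grip": 0.05},
  {"dx": 0.03,"dy": 0.02,"dz": 0.1,"twist": -14,"grip": 0.05},
])

```text
clock: 4.18
position: [328.1, 238.7, 99.3]
eef_rot: [-174.7, 89.7, -154.8]
contact_force: [1.2, 1.3, -1.3]
opening: 50.1
```

Emit:
send_rows([
  {"dx": 0.01,"dy": 0.005,"dz": 0.02,"twist": -7,"grip": 0.05},
  {"dx": 0.02,"dy": 0.01,"dz": 0.03,"twist": -14,"grip": 0.05},
  {"dx": 0.026,"dy": 0.018,"dz": 0.03,"twist": -21,"grip": 0.05},
  {"dx": 0.026,"dy": 0.018,"dz": 0.03,"twist": -28,"grip": 0.05},
  {"dx": 0.026,"dy": 0.018,"dz": 0.03,"twist": -35,"grip": 0.05},
])

```text
clock: 4.6
position: [357.1, 258.3, 128.9]
eef_rot: [56.0, 89.9, 40.9]
contact_force: [-1.0, -0.1, 0.3]
opening: 49.9
```

Emit:
send_rows([
  {"dx": 0,"dy": 0,"dz": 0,"twist": -7,"grip": 0.05},
  {"dx": 0,"dy": 0,"dz": 0,"twist": -14,"grip": 0.05},
  {"dx": 0,"dy": 0,"dz": 0,"twist": -21,"grip": 0.05},
  {"dx": 0,"dy": 0,"dz": 0,"twist": -28,"grip": 0.05},
  {"dx": 0,"dy": 0,"dz": 0,"twist": -35,"grip": 0.05},
])

```text
clock: 5.02
position: [356.5, 257.7, 128.6]
eef_rot: [68.5, 90.0, 18.3]
contact_force: [0.3, -0.4, -0.8]
opening: 50.2
```

Emit:
send_rows([
  {"dx": 0,"dy": 0,"dz": 0,"twist": -7,"grip": 0.05},
  {"dx": 0,"dy": 0,"dz": 0,"twist": -14,"grip": 0.05},
  {"dx": 0,"dy": 0,"dz": 0,"twist": -21,"grip": 0.05},
  {"dx": 0,"dy": 0,"dz": 0,"twist": -28,"grip": 0.05},
  {"dx": 0,"dy": 0,"dz": 0,"twist": -35,"grip": 0.05},
])

```text
clock: 5.43
position: [356.5, 257.7, 128.6]
eef_rot: [97.6, 90.0, 12.5]
contact_force: [0.2, -0.3, 0.6]
opening: 49.8
```

Emit:
send_rows([
  {"dx": 0,"dy": 0,"dz": 0,"twist": -7,"grip": 0.05},
  {"dx": 0,"dy": 0,"dz": 0,"twist": -14,"grip": 0.05},
  {"dx": 0,"dy": 0,"dz": 0,"twist": -21,"grip": 0.05},
  {"dx": 0,"dy": 0,"dz": 0,"twist": -28,"grip": 0.05},
  {"dx": 0,"dy": 0,"dz": 0,"twist": -35,"grip": 0.05},
])

```text
clock: 5.85
position: [356.5, 257.7, 128.6]
eef_rot: [127.9, 90.0, 7.7]
contact_force: [-0.5, 0.4, 0.4]
opening: 50.0
```

Emit:
send_rows([
  {"dx": 0,"dy": 0,"dz": 0,"twist": -7,"grip": 0.05},
  {"dx": 0,"dy": 0,"dz": 0,"twist": -14,"grip": 0.05},
  {"dx": 0,"dy": 0,"dz": 0,"twist": -21,"grip": 0.05},
  {"dx": 0,"dy": 0,"dz": 0,"twist": -26,"grip": 0.05},
  {"dx": 0,"dy": 0,"dz": 0,"twist": -26,"grip": 0.05},
])

```text
clock: 6.27
position: [356.4, 257.8, 128.5]
eef_rot: [113.7, 90.0, -32.3]
contact_force: [-0.0, 0.5, -0.8]
opening: 50.0
```

Run:
```python
from h import *
st(); c,im=grab('wrist','w4.png')
for b in blobs(im,(20,150,60),(35,255,255),200)[:4]:
    r=cv2.minAreaRect(b); w=cast(c,cv2.boxPoints(r),6)
    print(cv2.contourArea(b),np.round(cv2.boxPoints(r),1).tolist(),np.round(w,1).tolist())
```

```text
t 6.27 tcp [356.4 257.8 128.5] jaw yaw -56.02 ax [ 0. -0. -1.] open 50.0 F [-0.   0.5 -0.8] q [-75.  18.  41. 125. -17.  43. -79.]
8149.0 [[296.0, 332.0], [296.0, 105.0], [335.0, 105.0], [335.0, 332.0]] [[276.1, 223.5, 6.0], [425.8, 321.2, 6.0], [441.1, 298.4, 6.0], [294.4, 196.3, 6.0]]
```

View pics/w4.png

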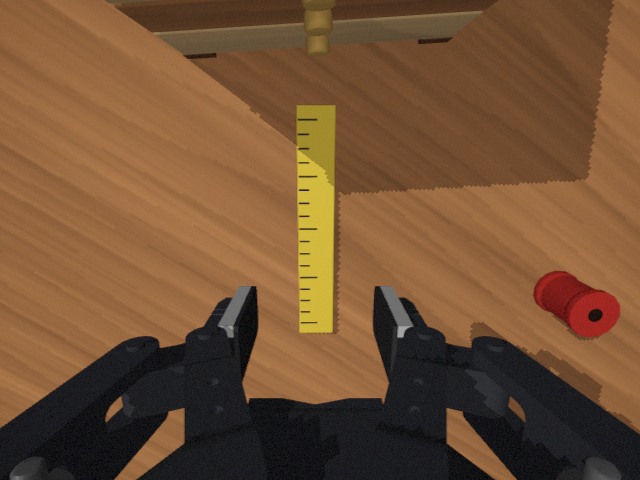

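The wrist view shows the whole ruler from (296,105) to (335,332). Its length casts to 179 mm, its centre to (359.4,259.9) and its yaw to 34°. I'll descend to the centre and grip.

Emit:
send_rows([
  {"dx": 0.003,"dy": 0.002,"dz": -0.03,"twist": 0,"grip": 0.046},
  {"dx": 0.003,"dy": 0.002,"dz": -0.065,"twist": 0,"grip": 0.046},
  {"dx": 0.003,"dy": 0.002,"dz": -0.1,"twist": 0,"grip": 0.046},
  {"dx": 0.003,"dy": 0.002,"dz": -0.12,"twist": 0,"grip": 0.046},
  {"dx": 0.003,"dy": 0.002,"dz": -0.1258,"twist": 0,"grip": 0.046},
])

```text
clock: 6.73
position: [358.0, 258.3, 0.1]
eef_rot: [9.8, 89.7, -135.8]
contact_force: [0.3, 0.6, -0.4]
opening: 46.4
```

Emit:
send_rows([
  {"dx": 0,"dy": 0,"dz": 0,"twist": 0,"grip": 0.046},
  {"dx": 0,"dy": 0,"dz": 0,"twist": 0,"grip": 0.02},
  {"dx": 0,"dy": 0,"dz": 0,"twist": 0,"grip": 0.02},
  {"dx": 0,"dy": 0,"dz": 0,"twist": 0,"grip": 0.02},
  {"dx": 0,"dy": 0,"dz": 0,"twist": 0,"grip": 0.02},
], grip_force=40)

```text
clock: 7.15
position: [360.0, 260.0, 4.0]
eef_rot: [-170.6, 89.9, 43.7]
contact_force: [0.1, -1.7, 8.8]
opening: 25.5
```

Run:
```python
from h import *
st()
```

```text
t 7.15 tcp [360. 260.   4.] jaw yaw -55.78 ax [ 0.002  0.002 -1.   ] open 25.5 F [ 0.1 -1.7  8.8] q [-63.  31.  27. 129. -32.  26. -65.]
```

Emit:
send_rows([
  {"dx": 0,"dy": 0,"dz": 0.01,"twist": 0,"grip": 0.02},
  {"dx": 0,"dy": 0,"dz": 0.03,"twist": 0,"grip": 0.02},
  {"dx": 0,"dy": 0,"dz": 0.06,"twist": 0,"grip": 0.02},
  {"dx": 0,"dy": 0,"dz": 0.09,"twist": 0,"grip": 0.02},
  {"dx": 0,"dy": 0,"dz": 0.1,"twist": 0,"grip": 0.02},
])

```text
clock: 7.57
position: [360.6, 260.4, 106.4]
eef_rot: [-163.8, 89.7, 50.4]
contact_force: [0.8, 0.5, -0.5]
opening: 25.3
```

Run:
```python
from h import *
st(); c,im=grab('top','t2.png'); cw,w=grab('wrist','w5.png')
g=cv2.cvtColor(im,cv2.COLOR_BGR2HSV); b,gg,r=cv2.split(im)
# dark bluish: r not much larger than b
m=((r.astype(int)-b<20)&(r<120)).astype(np.uint8)*255
k=np.zeros_like(m);k[214:296,290:415]=255;m&=k
cs,_=cv2.findContours(m,cv2.RETR_EXTERNAL,cv2.CHAIN_APPROX_NONE)
for x in sorted(cs,key=cv2.contourArea)[-3:]:
    rr=cv2.minAreaRect(x);bp=cast(c,cv2.boxPoints(rr),4);M=cv2.moments(x)
    ctr=(M['m10']/M['m00'],M['m01']/M['m00'])
    print(cv2.contourArea(x),np.round(rr[0],1),np.round(rr[1],1),rr[2],'ctr',np.round(cast(c,ctr,4)[0],1),np.round(bp[:,:2],1).tolist())
```

```text
t 7.57 tcp [360.6 260.4 106.4] jaw yaw -55.81 ax [ 0.003  0.004 -1.   ] open 25.3 F [ 0.8  0.5 -0.5] q [-74.  21.  40. 125. -20.  40. -76.]
137.0 [395.  279.5] [15. 12.] 90.0 ctr [ 536.  -152.4    4. ] [[552.0, -139.5], [552.5, -163.6], [522.6, -163.8], [522.2, -139.8]]
822.0 [330.4 276.7] [56.5 16.5] 2.602562189102173 ctr [540.7 -20.3   4. ] [[525.4, 34.4], [558.4, 33.6], [555.5, -79.5], [522.5, -78.5]]
892.0 [352.5 237.5] [33.9 33.9] 45.0 ctr [619.6 -66.    4. ] [[618.9, -17.2], [668.5, -64.8], [620.8, -113.8], [571.6, -66.2]]
```

View pics/w5.png

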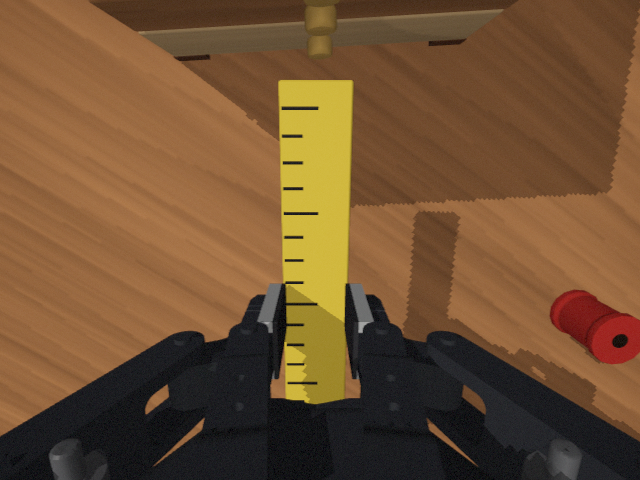

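The ruler is held level and square in the jaws. The band mask came out broken, so I'll redo it with a brightness threshold.

Run:
```python
from h import *
c=optics.get_calibration('top'); im=cv2.imread('pics/t2.png')
r=im[:,:,2]
m=(r<115).astype(np.uint8)*255
k=np.zeros_like(m);k[216:293,297:410]=255;m&=k
cs,_=cv2.findContours(m,cv2.RETR_EXTERNAL,cv2.CHAIN_APPROX_NONE)
for x in sorted(cs,key=cv2.contourArea)[-3:]:
    rr=cv2.minAreaRect(x);bp=cast(c,cv2.boxPoints(rr),4);M=cv2.moments(x)
    ctr=(M['m10']/M['m00'],M['m01']/M['m00'])
    v,*_=[cv2.fitLine(cast(c,x[:,0,:],4)[:,:2].astype(np.float32),cv2.DIST_L2,0,.01,.01)]
    print(cv2.contourArea(x),np.round(rr[0],1),np.round(rr[1],1),rr[2],'ctr',np.round(cast(c,ctr,4)[0],1),np.round(bp[:,:2],1).tolist(), np.degrees(np.arctan2(v[1],v[0])))
b=blobs(im,(45,100,40),(80,255,255),roi=(240,210,290,255))
print('jar',cast(c,cv2.minEnclosingCircle(b[0])[0],70))
cv2.imwrite('pics/crop2.png',cv2.resize(im[200:305,285:480],None,fx=4,fy=4,interpolation=cv2.INTER_CUBIC))
```

```text
221.0 [392.8 279.4] [16.6 16.3] 5.194429397583008 ctr [ 536.6 -148.5    4. ] [[522.3, -129.5], [554.7, -132.1], [552.4, -165.2], [520.0, -162.4]] [-43.280876]
928.0 [353. 238.] [34. 34.] 90.0 ctr [619.3 -66.5   4. ] [[652.6, -31.8], [654.0, -100.4], [585.3, -101.1], [584.0, -32.9]] [-57.815056]
959.0 [333.4 276.8] [62.9 17. ] 2.726310968399048 ctr [540.6 -26.7   4. ] [[525.2, 34.9], [559.0, 34.0], [555.5, -91.9], [521.7, -90.7]] [89.7216]
jar [[625.17053375 107.97779648  70.        ]]
```

View pics/crop2.png

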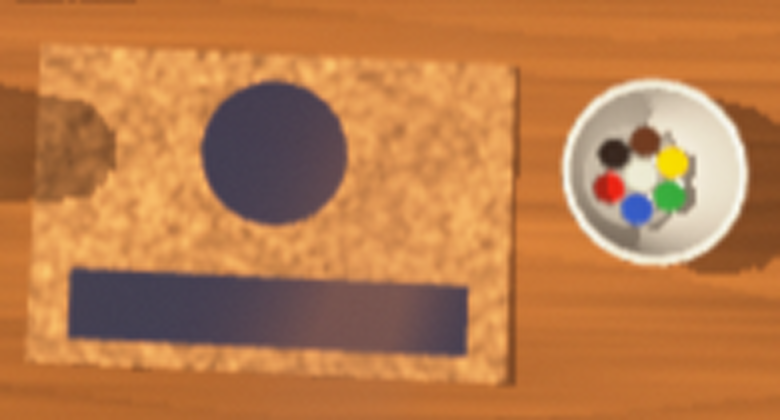

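```bash
cat >> h.py <<'E'
def paint(c,im,roi,z=4):
    f=im.astype(float)+1; m=((f[:,:,0]/f[:,:,2]>0.62)&(f[:,:,2]<190)).astype(np.uint8)*255
    m=cv2.morphologyEx(m,cv2.MORPH_OPEN,np.ones((3,3),np.uint8))
    k=np.zeros_like(m);x0,y0,x1,y1=roi;k[y0:y1,x0:x1]=255;m&=k
    cs,_=cv2.findContours(m,cv2.RETR_EXTERNAL,cv2.CHAIN_APPROX_NONE)
    for x in sorted(cs,key=cv2.contourArea)[-2:]:
        w=cast(c,x[:,0,:],z)[:,:2].astype(np.float32)
        r=cv2.minAreaRect(w); (cc,rad)=cv2.minEnclosingCircle(w); M=cv2.moments(x)
        print('px',np.round((M['m10']/M['m00'],M['m01']/M['m00']),1),'rect ctr',np.round(r[0],1),'size',np.round(r[1],1),'ang',round(r[2],2),'circ',np.round(cc,1),round(rad,1))
E
python3 - <<'E'
from h import *
c=optics.get_calibration('top'); im=cv2.imread('pics/t2.png'); paint(c,im,(297,216,410,293))
E
```

```text
px [352.9 237.8] rect ctr [620.  -65.6] size [70.7 70.5] ang 1.14 circ [619.1 -66.4] 36.2
px [351.1 277.6] rect ctr [539.6 -64.5] size [199.2  34.3] ang 88.5 circ [538.6 -64.5] 100.5
```

Emit:
send_rows([
  {"dx": 0.015,"dy": -0.03,"dz": 0.01,"twist": 5,"grip": 0.02},
  {"dx": 0.033,"dy": -0.06,"dz": 0.02,"twist": 10,"grip": 0.02},
  {"dx": 0.05,"dy": -0.09,"dz": 0.02,"twist": 15,"grip": 0.02},
  {"dx": 0.067,"dy": -0.12,"dz": 0.02,"twist": 20,"grip": 0.02},
  {"dx": 0.083,"dy": -0.15,"dz": 0.02,"twist": 25,"grip": 0.02},
])

```text
clock: 8.08
position: [442.4, 108.4, 122.2]
eef_rot: [-129.5, 90.0, 110.0]
contact_force: [0.1, 1.0, -0.2]
opening: 25.7
```

Emit:
send_rows([
  {"dx": 0.018,"dy": -0.032,"dz": 0,"twist": 5,"grip": 0.02},
  {"dx": 0.035,"dy": -0.065,"dz": 0,"twist": 10,"grip": 0.02},
  {"dx": 0.053,"dy": -0.097,"dz": 0,"twist": 16,"grip": 0.02},
  {"dx": 0.07,"dy": -0.13,"dz": 0,"twist": 22,"grip": 0.02},
  {"dx": 0.088,"dy": -0.16,"dz": 0,"twist": 29.3,"grip": 0.02},
])

```text
clock: 8.5
position: [530.1, -52.3, 121.7]
eef_rot: [-114.4, 89.9, 154.2]
contact_force: [0.7, 0.1, -1.3]
opening: 25.7
```

Emit:
send_rows([
  {"dx": 0.009,"dy": -0.015,"dz": 0,"twist": 0,"grip": 0.02},
  {"dx": 0.009,"dy": -0.015,"dz": 0,"twist": 0,"grip": 0.02},
  {"dx": 0.009,"dy": -0.015,"dz": 0,"twist": 0,"grip": 0.02},
])

```text
clock: 8.75
position: [538.8, -66.3, 121.7]
eef_rot: [-99.6, 89.9, 168.6]
contact_force: [-0.9, 0.4, 0.2]
opening: 25.6
```

Run:
```python
from h import *
st(); c,im=grab('wrist','w6.png')
```

```text
t 8.75 tcp [538.8 -66.3 121.7] jaw yaw -1.79 ax [-0.001  0.    -1.   ] open 25.6 F [-0.9  0.4  0.2] q [-18.  26.  27. 111. -16.  47.  15.]
```

View pics/w6.png

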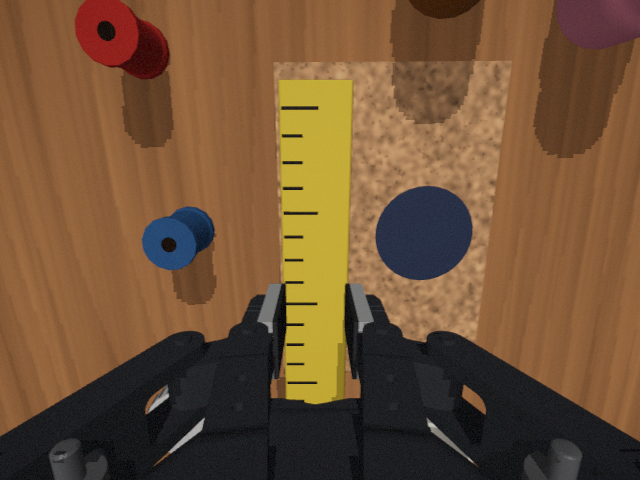

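The view shows the ruler held over the band, the spot at (424,233), mat corners at about (275,62) and (512,62), and the blue spool at (170,243). I'll take the mat's pose from the spot and the mat's corners.

Run:
```python
from h import *
c=optics.get_calibration('wrist'); im=cv2.imread('pics/w6.png')
paint(c,im,(365,170,490,290))
w=cast(c,[(512,62),(478,335),(275,62)],4); print(np.round(w,1)); d=w[0]-w[1]; print('yaw xedge',np.degrees(np.arctan2(d[1],d[0]))-90); d=w[0]-w[2]; print('end edge yaw',np.degrees(np.arctan2(d[1],d[0])))
# mat-based: corner (+80,+120)
for a in (-1.2,):
    R=Ro.from_euler('z',a,degrees=True).as_matrix()[:2,:2]
    o=w[0][:2]-R@[80,120]; print('origin',o,'spot',o+R@[30,0],'band',o+R@[-50,0])
```

```text
px [423.5 232.5] rect ctr [619.5 -66.2] size [73.  73.8] ang 88.33 circ [619.4 -66.3] 37.2
[[ 672.7   51.6    4. ]
 [ 669.1 -153.6    4. ]
 [ 513.6   56.4    4. ]]
yaw xedge -1.023536863465722
end edge yaw -1.716826647606834
origin [590.22827313 -66.71230796] spot [620.22169363 -67.34058056] band [540.23923895 -65.66518697]
```

Run:
```python
from h import *
c=optics.get_calibration('wrist')
w=cast(c,[(278.5,80),(353,80),(345,345),(285,345)],124.5); print(np.round(w,1)); print((w[0]+w[1])/2-[538.8,-66.3,0], np.linalg.norm(w[0]-w[1]))
```

```text
[[526.4  25.3 124.5]
 [553.7  24.5 124.5]
 [550.  -84.8 124.5]
 [523.1 -84.  124.5]]
[  1.2401756  91.2049224 124.5      ] 27.236787595000138
```

Emit:
send_rows([
  {"dx": 0.0014,"dy": 0.0011,"dz": -0.03,"twist": 0.4,"grip": 0.02},
  {"dx": 0.0014,"dy": 0.0011,"dz": -0.065,"twist": 0.4,"grip": 0.02},
  {"dx": 0.0014,"dy": 0.0011,"dz": -0.09,"twist": 0.4,"grip": 0.02},
  {"dx": 0.0014,"dy": 0.0011,"dz": -0.1,"twist": 0.4,"grip": 0.02},
  {"dx": 0.0014,"dy": 0.0011,"dz": -0.105,"twist": 0.4,"grip": 0.02},
])

```text
clock: 9.22
position: [538.9, -62.7, 16.0]
eef_rot: [-99.2, 89.8, 169.6]
contact_force: [0.4, 0.2, -0.2]
opening: 25.3
```

Emit:
send_rows([
  {"dx": 0,"dy": 0,"dz": -0.003,"twist": 0,"grip": 0.02},
  {"dx": 0,"dy": 0,"dz": -0.006,"twist": 0,"grip": 0.02},
  {"dx": 0,"dy": 0,"dz": -0.0085,"twist": 0,"grip": 0.02},
  {"dx": 0,"dy": 0,"dz": -0.0085,"twist": 0,"grip": 0.02},
])

```text
clock: 9.55
position: [541.1, -64.3, 9.9]
eef_rot: [94.9, 89.9, 3.7]
contact_force: [-0.4, -0.2, -0.2]
opening: 25.1
```

Run:
```python
from h import *
st(); c,im=grab('wrist','w7.png')
```

```text
t 9.55 tcp [541.1 -64.3   9.9] jaw yaw -1.23 ax [ 0.001  0.    -1.   ] open 25.1 F [-0.4 -0.2 -0.2] q [-14.  35.  21. 115. -22.  34.  21.]
```

View pics/w7.png

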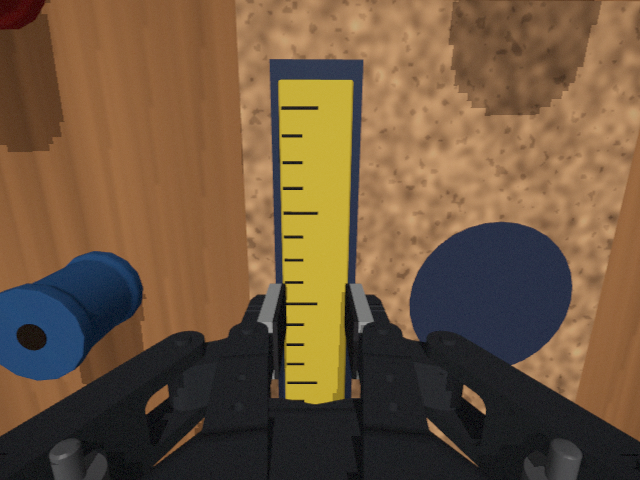

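The ruler lies centred across the band here (band 270–362, ruler 279–353 near the end). Next I'll check it lengthwise.

Run:
```python
from h import *
c=optics.get_calibration('wrist')
print(np.round(cast(c,[(269.5,60),(363,60),(276.5,280)],4),1)); print(np.round(cast(c,[(279,80),(353,80),(284.5,280),(348.5,280)],12.5),1))
```

```text
[[524.6  34.4   4. ]
 [560.4  33.6   4. ]
 [522.7 -55.7   4. ]]
[[528.6  25.9  12.5]
 [555.7  25.3  12.5]
 [527.1 -52.4  12.5]
 [554.3 -53.1  12.5]]
```

Emit:
send_rows([
  {"dx": 0,"dy": -0.0015,"dz": -0.001,"twist": 0,"grip": 0.02},
  {"dx": 0,"dy": -0.0015,"dz": -0.0025,"twist": 0,"grip": 0.02},
  {"dx": 0,"dy": -0.0015,"dz": -0.0025,"twist": 0,"grip": 0.02},
])

```text
clock: 9.85
position: [541.2, -66.3, 8.0]
eef_rot: [104.6, 89.9, 13.3]
contact_force: [-3.5, 1.1, 13.4]
opening: 25.8
```

Run:
```python
from h import *
st()
```

```text
t 9.85 tcp [541.2 -66.3   8. ] jaw yaw -1.28 ax [ 0.002  0.    -1.   ] open 25.8 F [-3.5  1.1 13.4] q [-14.  35.  21. 115. -22.  34.  21.]
```

Emit:
send_rows([
  {"dx": 0,"dy": 0,"dz": 0.0015,"twist": 0,"grip": 0.034},
  {"dx": 0,"dy": 0,"dz": 0.0015,"twist": 0,"grip": 0.046},
  {"dx": 0,"dy": 0,"dz": 0.0015,"twist": 0,"grip": 0.046},
  {"dx": 0,"dy": 0,"dz": 0.03,"twist": 0,"grip": 0.046},
  {"dx": 0,"dy": 0,"dz": 0.07,"twist": 0,"grip": 0.08},
])

```text
clock: 10.27
position: [538.0, -65.7, 74.7]
eef_rot: [-85.7, 89.6, -176.9]
contact_force: [0.8, 0.1, -0.1]
opening: 56.6
```

Emit:
send_rows([
  {"dx": -0.015,"dy": -0.03,"dz": 0.03,"twist": 0,"grip": 0.083},
  {"dx": -0.035,"dy": -0.06,"dz": 0.05,"twist": 0,"grip": 0.083},
  {"dx": -0.055,"dy": -0.095,"dz": 0.05,"twist": 0,"grip": 0.083},
  {"dx": -0.075,"dy": -0.125,"dz": 0.05,"twist": 0,"grip": 0.083},
  {"dx": -0.09,"dy": -0.14,"dz": 0.05,"twist": 0,"grip": 0.083},
])

```text
clock: 10.68
position: [448.6, -210.0, 127.6]
eef_rot: [35.5, 89.9, -55.9]
contact_force: [1.1, -0.5, 0.2]
opening: 82.9
```

Run:
```python
from h import *
c,im=grab('wrist','w8.png'); st(); c,im=grab('top','t3.png')
```

```text
t 10.73 tcp [ 445.6 -211.8  127.3] jaw yaw -1.69 ax [-0.001 -0.002 -1.   ] open 83.1 F [-2.9 -2.8 -0.5] q [ -3.  21.  29. 117. -14.  45.  33.]
```

View pics/w8.png

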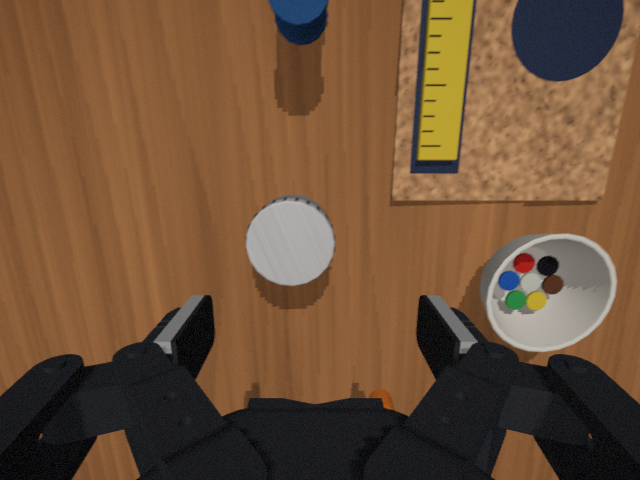

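View pics/t3.png

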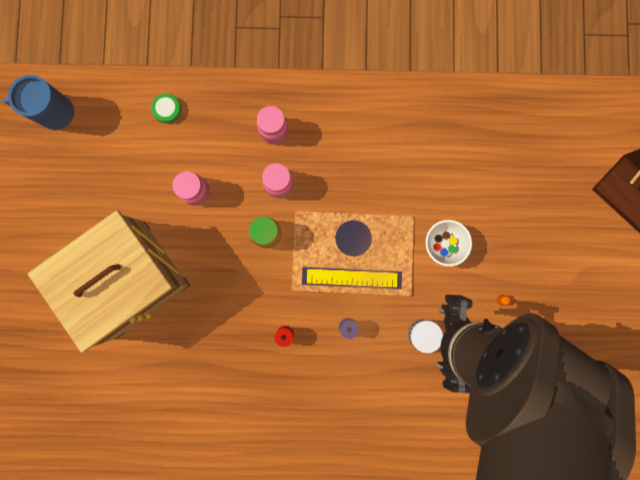

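The ruler is centred on the band in both views. The tin is in the wrist view at (291,241) and the bowl at (548,292). Next I'll measure the tin and the bowl.

Run:
```python
from h import *
s=st(); 
c,im=grab('wrist','w9.png')
m=cv2.inRange(cv2.cvtColor(im,cv2.COLOR_BGR2HSV),(0,0,120),(180,50,255))
k=np.zeros_like(m);k[180:320,200:400]=255;m&=k
b=max(cv2.findContours(m,0,1)[0],key=cv2.contourArea)
w=cast(c,b[:,0,:],36)[:,:2].astype(np.float32)
e=cv2.fitEllipse(w);print('tin px',cv2.minEnclosingCircle(b),'world',cv2.minEnclosingCircle(w),e)
# bowl rim
m=cv2.inRange(cv2.cvtColor(im,cv2.COLOR_BGR2HSV),(0,0,110),(180,70,255));k[:]=0;k[215:370,460:640]=255;m&=k
b=max(cv2.findContours(m,0,1)[0],key=cv2.contourArea)
print('bowl',b[:,0].min(0),b[:,0].max(0),cv2.minEnclosingCircle(cast(c,b[:,0,:],44)[:,:2].astype(np.float32)))
```

```text
t 10.78 tcp [ 447.5 -209.4  127. ] jaw yaw -1.63 ax [-0.001 -0.001 -1.   ] open 83.3 F [0.5 0.5 0.3] q [ -3.  21.  29. 117. -14.  45.  32.]
tin px ((292.6567077636719, 242.43283081054688), 44.46382141113281) world ((430.7406005859375, -207.5400848388672), 31.285356521606445) ((430.76495361328125, -208.0477752685547), (60.172027587890625, 61.22477340698242), 168.939453125)
bowl [489 233] [620 351] ((608.9857177734375, -245.11126708984375), 48.045005798339844)
```

Emit:
send_rows([
  {"dx": -0.01,"dy": 0.001,"dz": -0.02,"twist": 0,"grip": 0.084},
  {"dx": -0.017,"dy": 0.002,"dz": -0.05,"twist": 0,"grip": 0.084},
  {"dx": -0.017,"dy": 0.002,"dz": -0.07,"twist": 0,"grip": 0.084},
  {"dx": -0.017,"dy": 0.002,"dz": -0.07,"twist": 0,"grip": 0.084},
  {"dx": -0.017,"dy": 0.002,"dz": -0.07,"twist": 0,"grip": 0.084},
])

```text
clock: 11.25
position: [433.7, -202.9, 56.2]
eef_rot: [-109.1, 89.9, 159.7]
contact_force: [0.7, -0.8, 1.2]
opening: 84.0
```

Run:
```python
from h import *
st()
```

```text
t 11.25 tcp [ 433.7 -202.9   56.2] jaw yaw -1.17 ax [-0.002  0.001 -1.   ] open 84.0 F [ 0.7 -0.8  1.2] q [ -0.  27.  25. 122. -19.  35.  37.]
```

Emit:
send_rows([
  {"dx": -0.0033,"dy": -0.0042,"dz": 0,"twist": 0,"grip": 0.084},
  {"dx": -0.0033,"dy": -0.0042,"dz": -0.015,"twist": 0,"grip": 0.084},
  {"dx": -0.0033,"dy": -0.0042,"dz": -0.035,"twist": 0,"grip": 0.084},
  {"dx": -0.0033,"dy": -0.0042,"dz": -0.048,"twist": 0,"grip": 0.084},
  {"dx": -0.0033,"dy": -0.0042,"dz": -0.048,"twist": 0,"grip": 0.084},
])

```text
clock: 11.67
position: [430.3, -208.0, 8.2]
eef_rot: [-115.4, 90.0, 153.4]
contact_force: [0.3, 0.9, -0.5]
opening: 84.1
```

Run:
```python
from h import *
st(); c,im=grab('wrist','w10.png')
```

```text
t 11.67 tcp [ 430.3 -208.     8.2] jaw yaw -1.22 ax [-0.001  0.    -1.   ] open 84.1 F [ 0.3  0.9 -0.5] q [  4.  31.  21. 124. -23.  28.  41.]
```

View pics/w10.png

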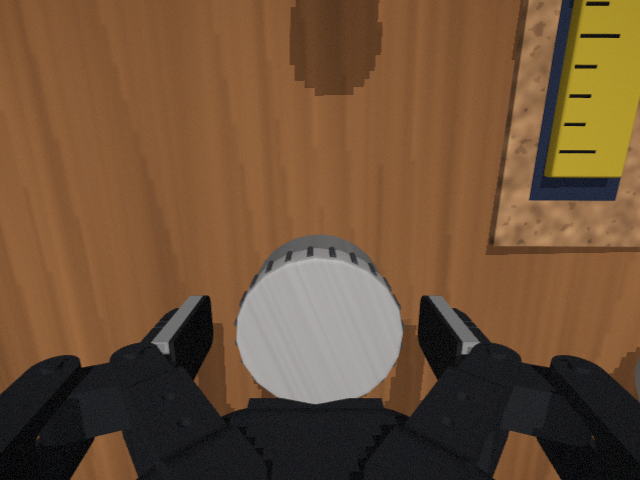

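The tin (238–402) is centred between the jaws (212–420). Gripping now.

Emit:
send_rows([
  {"dx": 0,"dy": 0,"dz": 0,"twist": 0,"grip": 0.055},
  {"dx": 0,"dy": 0,"dz": 0,"twist": 0,"grip": 0.055},
  {"dx": 0,"dy": 0,"dz": 0,"twist": 0,"grip": 0.055},
  {"dx": 0,"dy": 0,"dz": 0,"twist": 0,"grip": 0.055},
], grip_force=40)

```text
clock: 12.05
position: [431.3, -208.6, 10.3]
eef_rot: [78.0, 89.9, -13.3]
contact_force: [-1.0, -0.1, 7.7]
opening: 61.1
```

Emit:
send_rows([
  {"dx": 0,"dy": 0,"dz": 0.01,"twist": 0,"grip": 0.055},
  {"dx": 0,"dy": 0,"dz": 0.03,"twist": 0,"grip": 0.055},
  {"dx": 0.01,"dy": 0.01,"dz": 0.065,"twist": 0,"grip": 0.055},
  {"dx": 0.03,"dy": 0.03,"dz": 0.08,"twist": 0,"grip": 0.055},
  {"dx": 0.055,"dy": 0.05,"dz": 0.08,"twist": 0,"grip": 0.055},
])

```text
clock: 12.47
position: [486.7, -159.2, 93.5]
eef_rot: [80.3, 89.7, -11.2]
contact_force: [0.2, -0.8, -1.5]
opening: 60.6
```

Run:
```python
from h import *
st()
```

```text
t 12.47 tcp [ 486.7 -159.2   93.5] jaw yaw -1.45 ax [ 0.006 -0.001 -1.   ] open 60.6 F [ 0.2 -0.8 -1.5] q [ -8.  26.  27. 117. -18.  41.  29.]
```

Emit:
send_rows([
  {"dx": 0.03,"dy": 0.02,"dz": 0,"twist": 0,"grip": 0.055},
  {"dx": 0.06,"dy": 0.042,"dz": 0,"twist": 0,"grip": 0.055},
  {"dx": 0.095,"dy": 0.065,"dz": -0.02,"twist": 0,"grip": 0.055},
  {"dx": 0.12,"dy": 0.083,"dz": -0.04,"twist": 0,"grip": 0.055},
  {"dx": 0.134,"dy": 0.0925,"dz": -0.06,"twist": 0,"grip": 0.055},
])

```text
clock: 12.88
position: [623.7, -60.9, 29.6]
eef_rot: [111.4, 89.7, 20.5]
contact_force: [-0.0, 0.1, -1.0]
opening: 60.6
```

Emit:
send_rows([
  {"dx": 0,"dy": 0,"dz": -0.004,"twist": 0,"grip": 0.055},
  {"dx": 0,"dy": 0,"dz": -0.006,"twist": 0,"grip": 0.055},
  {"dx": 0,"dy": 0,"dz": -0.006,"twist": 0,"grip": 0.055},
])

```text
clock: 13.13
position: [618.6, -66.5, 23.4]
eef_rot: [-32.8, 89.9, -124.1]
contact_force: [0.4, -1.1, -1.1]
opening: 60.5
```

Run:
```python
from h import *
st(); c,im=grab('wrist','w11.png')
```

```text
t 13.13 tcp [618.6 -66.5  23.4] jaw yaw -1.28 ax [-0.001 -0.001 -1.   ] open 60.5 F [ 0.4 -1.1 -1.1] q [-15.  40.  24. 103. -23.  42.  20.]
```

View pics/w11.png

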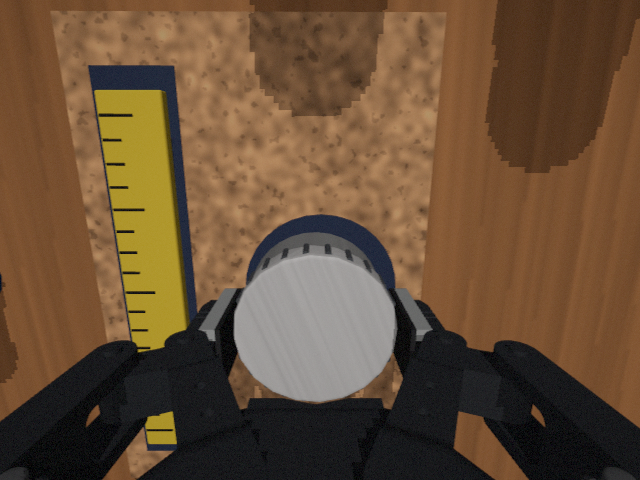

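The spot's rim is visible behind the tin (246–395, top row 215), with the tin lid at 236–397. Comparing their centres:

Run:
```python
from h import *
c=optics.get_calibration('wrist'); im=cv2.imread('pics/w11.png')
f=im.astype(float)+1; m=((f[:,:,0]/f[:,:,2]>1.15)&(f[:,:,2]<90)).astype(np.uint8)
pts=[]
for x in range(250,394,4):
    col=np.where(m[205:300,x])[0]
    if len(col): pts.append((x,col[0]+205))
w=cast(c,pts,4)[:,:2]
A=np.c_[2*w,np.ones(len(w))]; s=np.linalg.lstsq(A,(w**2).sum(1),rcond=None)[0]; print('spot',s[:2],'r',(s[2]+s[0]**2+s[1]**2)**.5)
g=cv2.inRange(cv2.cvtColor(im,cv2.COLOR_BGR2HSV),(0,0,125),(180,40,255)); k=np.zeros_like(g);k[235:400,236:398]=255;g&=k
b=max(cv2.findContours(g,0,1)[0],key=cv2.contourArea); print('lid',cv2.boundingRect(b),cv2.minEnclosingCircle(cast(c,b[:,0,:],49)[:,:2].astype(np.float32)))
print(cast(c,[(236,325),(397,325)],49), cast(c,(316.5,402),49))
```

```text
spot [619.99467532 -68.47115665] r 36.597737371163326
lid (236, 246, 159, 154) ((617.3790283203125, -65.71236419677734), 31.991649627685547)
[[588.29896965 -63.56047813  49.        ]
 [647.94986684 -64.98304897  49.        ]] [[617.36067632 -98.17177226  49.        ]]
```

Emit:
send_rows([
  {"dx": 0.002,"dy": -0.0014,"dz": -0.004,"twist": 0,"grip": 0.055},
  {"dx": 0.002,"dy": -0.0014,"dz": -0.007,"twist": 0,"grip": 0.055},
  {"dx": 0.002,"dy": -0.0014,"dz": -0.0085,"twist": 0,"grip": 0.055},
  {"dx": 0.002,"dy": -0.0014,"dz": -0.0085,"twist": 0,"grip": 0.055},
])

```text
clock: 13.52
position: [621.2, -67.6, 14.5]
eef_rot: [73.8, 90.0, -17.5]
contact_force: [0.4, 0.2, -0.6]
opening: 61.1
```

Run:
```python
from h import *
st(); c,im=grab('wrist','w12.png')
f=im.astype(float)+1; m=((f[:,:,0]/f[:,:,2]>1.15)&(f[:,:,2]<90)).astype(np.uint8)
pts=[]
for x in range(250,394,4):
    col=np.where(m[195:300,x])[0]
    if len(col): pts.append((x,col[0]+195))
w=cast(c,pts,4)[:,:2]
A=np.c_[2*w,np.ones(len(w))]; s=np.linalg.lstsq(A,(w**2).sum(1),rcond=None)[0]; print('spot',s[:2],'r',(s[2]+s[0]**2+s[1]**2)**.5)
```

```text
t 13.52 tcp [621.2 -67.6  14.5] jaw yaw -1.29 ax [ 0. -0. -1.] open 61.1 F [ 0.4  0.2 -0.6] q [-14.  40.  23. 103. -23.  41.  20.]
spot [619.77448939 -67.95640287] r 36.63165318641798
```

View pics/w12.png

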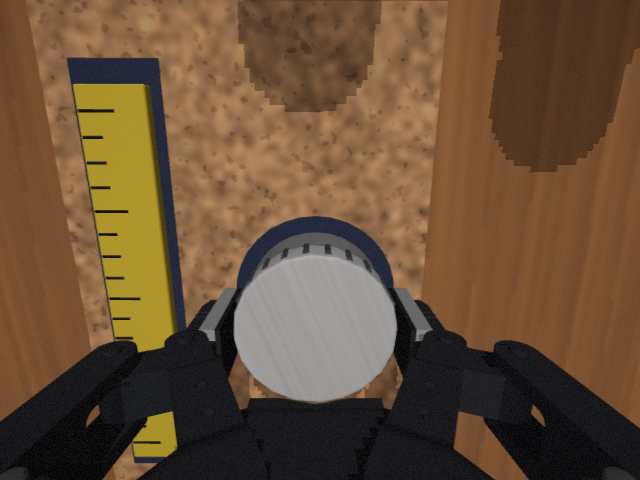

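Run:
```python
from h import *
c=optics.get_calibration('wrist')
print(cast(c,[(316,216.5),(316,233)],4), cast(c,[(316,233)],5),cast(c,[(316,402)],40))
```

```text
[[621.19073821 -30.94636106   4.        ]
 [621.02669451 -38.46350027   4.        ]] [[621.02910161 -38.21253339   5.        ]] [[619.61380734 -98.14373905  40.        ]]
```

Emit:
send_rows([
  {"dx": -0.0003,"dy": 0.0008,"dz": 0,"twist": 0,"grip": 0.055},
  {"dx": -0.0003,"dy": 0.0008,"dz": -0.001,"twist": 0,"grip": 0.055},
  {"dx": -0.0003,"dy": 0.0008,"dz": -0.001,"twist": 0,"grip": 0.055},
])

```text
clock: 13.82
position: [621.0, -66.5, 14.4]
eef_rot: [121.8, 90.0, 30.5]
contact_force: [-5.3, -0.5, 10.8]
opening: 60.5
```

Emit:
send_rows([
  {"dx": 0,"dy": 0,"dz": 0.001,"twist": 0,"grip": 0.066},
  {"dx": 0,"dy": 0,"dz": 0.001,"twist": 0,"grip": 0.074},
  {"dx": 0,"dy": 0,"dz": 0.001,"twist": 0,"grip": 0.074},
  {"dx": 0,"dy": 0,"dz": 0.03,"twist": 0,"grip": 0.074},
  {"dx": 0,"dy": 0,"dz": 0.07,"twist": 0,"grip": 0.06},
])

```text
clock: 14.23
position: [618.3, -65.6, 80.6]
eef_rot: [-88.9, 89.6, 179.8]
contact_force: [0.6, 0.5, 0.9]
opening: 63.6
```

Emit:
send_rows([
  {"dx": -0.012,"dy": -0.03,"dz": 0.02,"twist": 0,"grip": 0.045},
  {"dx": -0.026,"dy": -0.065,"dz": 0.03,"twist": 0,"grip": 0.045},
  {"dx": -0.04,"dy": -0.1,"dz": 0.03,"twist": 0,"grip": 0.045},
  {"dx": -0.054,"dy": -0.135,"dz": 0.03,"twist": 0,"grip": 0.045},
  {"dx": -0.068,"dy": -0.17,"dz": 0.03,"twist": 0,"grip": 0.045},
])

```text
clock: 14.65
position: [552.4, -237.4, 113.6]
eef_rot: [87.3, 90.0, -3.9]
contact_force: [0.3, -0.0, -0.3]
opening: 44.9
```

Emit:
send_rows([
  {"dx": -0.014,"dy": -0.035,"dz": 0,"twist": 0,"grip": 0.045},
  {"dx": -0.028,"dy": -0.07,"dz": 0,"twist": 0,"grip": 0.045},
  {"dx": -0.04,"dy": -0.1,"dz": 0,"twist": 0,"grip": 0.045},
  {"dx": -0.049,"dy": -0.123,"dz": 0,"twist": 0,"grip": 0.045},
  {"dx": -0.049,"dy": -0.123,"dz": 0,"twist": 0,"grip": 0.045},
])

```text
clock: 15.07
position: [500.1, -366.0, 113.7]
eef_rot: [-13.8, 89.8, -105.5]
contact_force: [-0.4, 0.6, 0.5]
opening: 44.9
```

Emit:
send_rows([
  {"dx": 0,"dy": 0,"dz": 0,"twist": 0,"grip": 0.045},
  {"dx": 0,"dy": 0,"dz": 0,"twist": 0,"grip": 0.045},
])

```text
clock: 15.23
position: [504.3, -358.5, 112.9]
eef_rot: [-177.4, 89.9, 91.4]
contact_force: [0.2, 0.4, -0.5]
opening: 45.4
```

Run:
```python
from h import *
st(); c,im=grab('wrist','w13.png')
for b in blobs(im,(4,215,120),(18,255,255),60)[:3]:
    (x,y),r=cv2.minEnclosingCircle(b); print((x,y),r,cv2.boundingRect(b))
ct,it=grab('top','t4.png')
```

```text
t 15.23 tcp [ 504.3 -358.5  112.9] jaw yaw -1.23 ax [-0.     0.001 -1.   ] open 45.4 F [ 0.2  0.4 -0.5] q [ 12.  33.  27. 100. -19.  52.  46.]
```

View pics/w13.png

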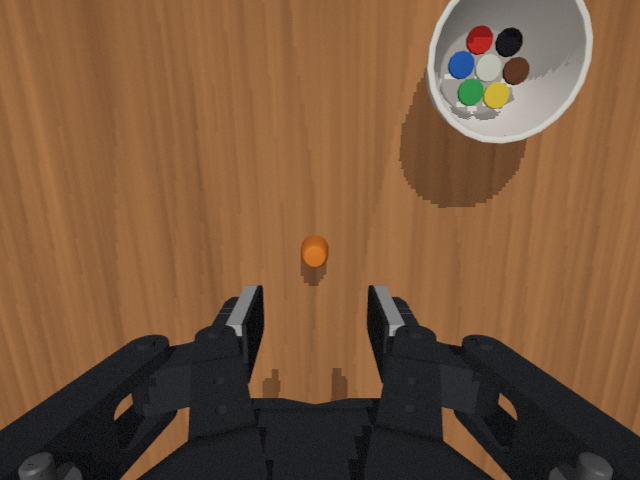

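View pics/t4.png

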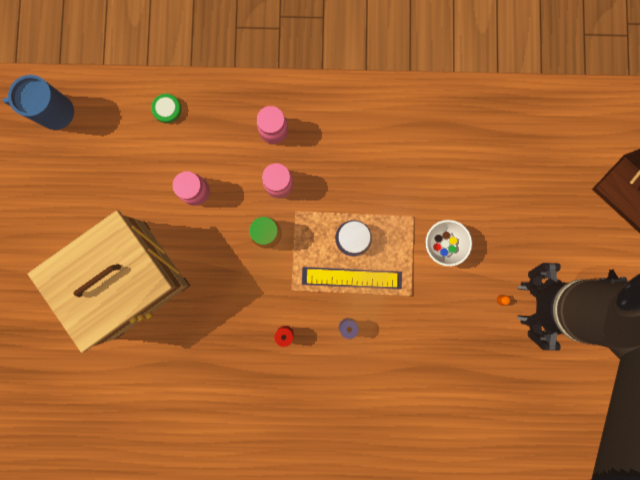

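The tin sits on the spot in the top view at (353,238). The thimble is alone in the wrist view, top at (314.5,257) and foot edge at row 235.

Run:
```python
from h import *
c=optics.get_calibration('wrist'); im=cv2.imread('pics/w13.png')
print(cast(c,(314.5,257),24),cast(c,(314.5,235),0)-[0,10.5,0],cast(c,[(301,248),(328,248)],10))
c=optics.get_calibration('top'); im=cv2.imread('pics/t4.png')
b=blobs(im,(0,0,130),(180,50,255),roi=(330,215,375,260))[0]; print('tin',cast(c,cv2.minEnclosingCircle(b)[0],40))
```

```text
[[ 503.11476137 -365.31484397   24.        ]] [[ 5.03278976e+02 -3.66282312e+02 -2.84217094e-14]] [[ 493.33388857 -362.78027322   10.        ]
 [ 512.95757852 -363.16990816   10.        ]]
tin [[618.94023355 -64.99618632  40.        ]]
```

Emit:
send_rows([
  {"dx": -0.0012,"dy": -0.007,"dz": -0.02,"twist": 0,"grip": 0.045},
  {"dx": -0.0012,"dy": -0.007,"dz": -0.05,"twist": 0,"grip": 0.045},
  {"dx": -0.0012,"dy": -0.007,"dz": -0.07,"twist": 0,"grip": 0.045},
  {"dx": -0.0012,"dy": -0.007,"dz": -0.075,"twist": 0,"grip": 0.045},
  {"dx": -0.0012,"dy": -0.007,"dz": -0.075,"twist": 0,"grip": 0.045},
])

```text
clock: 15.75
position: [502.6, -364.4, 36.8]
eef_rot: [-127.2, 89.8, 141.7]
contact_force: [1.1, 0.6, 0.9]
opening: 44.6
```

Run:
```python
from h import *
st(); c,im=grab('wrist','w14.png')
```

```text
t 15.75 tcp [ 502.6 -364.4   36.8] jaw yaw -1.14 ax [-0.002  0.002 -1.   ] open 44.6 F [1.1 0.6 0.9] q [ 15.  38.  24. 103. -22.  44.  49.]
```

View pics/w14.png

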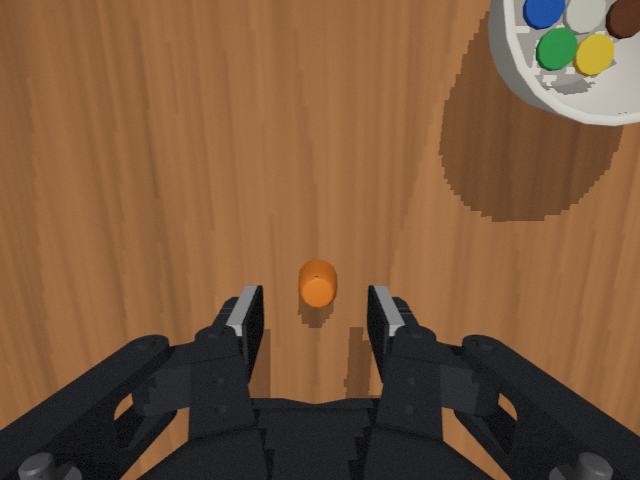

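The thimble (317,285) is centred between the jaws (263–368). I'll lower and grip.

Emit:
send_rows([
  {"dx": 0.0005,"dy": -0.001,"dz": -0.015,"twist": 0,"grip": 0.045},
  {"dx": 0.0005,"dy": -0.001,"dz": -0.028,"twist": 0,"grip": 0.045},
  {"dx": 0.0005,"dy": -0.001,"dz": -0.033,"twist": 0,"grip": 0.04},
  {"dx": 0.0005,"dy": -0.001,"dz": -0.033,"twist": 0,"grip": 0.03},
  {"dx": 0.0005,"dy": -0.001,"dz": -0.033,"twist": 0,"grip": 0.015},
], grip_force=20)

```text
clock: 16.22
position: [503.4, -367.2, 5.6]
eef_rot: [-169.3, 90.0, 99.4]
contact_force: [-0.7, -0.2, 1.3]
opening: 19.7
```

Emit:
send_rows([
  {"dx": 0,"dy": 0,"dz": 0,"twist": 0,"grip": 0.015},
  {"dx": 0,"dy": 0,"dz": 0,"twist": 0,"grip": 0.015},
  {"dx": 0,"dy": 0,"dz": 0,"twist": 0,"grip": 0.015},
])

```text
clock: 16.47
position: [503.6, -367.4, 5.8]
eef_rot: [65.6, 90.0, -25.6]
contact_force: [-0.1, 0.7, -0.4]
opening: 18.8
```

Run:
```python
from h import *
st(); c,im=grab('wrist','w15.png')
```

```text
t 16.47 tcp [ 503.6 -367.4    5.8] jaw yaw -1.24 ax [ 0.001 -0.    -1.   ] open 18.8 F [-0.1  0.7 -0.4] q [ 16.  41.  23. 103. -23.  40.  51.]
```

View pics/w15.png

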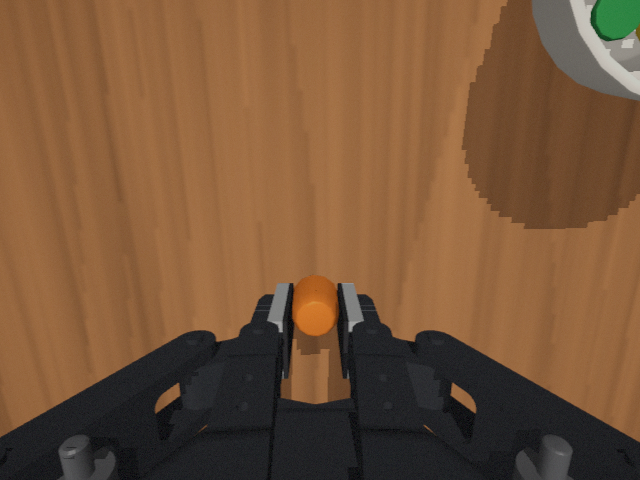

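The thimble is held upright at (315,305). I'll work out its offset from the TCP.

Run:
```python
from h import *
c=optics.get_calibration('wrist')
print(cast(c,(315.5,319),24), cast(c,(315.5,335),24))
```

```text
[[ 502.48623443 -365.7823956    24.        ]] [[ 502.33527796 -372.76969314   24.        ]]
```

Emit:
send_rows([
  {"dx": 0,"dy": 0,"dz": 0.02,"twist": 0,"grip": 0.015},
  {"dx": 0,"dy": 0,"dz": 0.06,"twist": 0,"grip": 0.015},
  {"dx": 0.005,"dy": 0.015,"dz": 0.1,"twist": 0,"grip": 0.015},
  {"dx": 0.018,"dy": 0.046,"dz": 0.11,"twist": 0,"grip": 0.015},
  {"dx": 0.031,"dy": 0.08,"dz": 0.11,"twist": 0,"grip": 0.015},
])

```text
clock: 16.93
position: [535.9, -290.1, 119.8]
eef_rot: [60.6, 89.5, -30.9]
contact_force: [1.6, -0.3, -0.6]
opening: 18.7
```

Emit:
send_rows([
  {"dx": 0.013,"dy": 0.034,"dz": 0,"twist": 0,"grip": 0.015},
  {"dx": 0.026,"dy": 0.068,"dz": 0,"twist": 0,"grip": 0.015},
  {"dx": 0.039,"dy": 0.102,"dz": 0,"twist": 0,"grip": 0.015},
  {"dx": 0.052,"dy": 0.136,"dz": 0,"twist": 0,"grip": 0.015},
  {"dx": 0.065,"dy": 0.168,"dz": 0,"twist": 0,"grip": 0.015},
])

```text
clock: 17.35
position: [599.8, -117.0, 115.6]
eef_rot: [129.9, 90.0, 38.7]
contact_force: [0.5, -0.5, -0.3]
opening: 19.1
```

Run:
```python
from h import *
st()
```

```text
t 17.35 tcp [ 599.8 -117.   115.6] jaw yaw -1.22 ax [ 0.  0. -1.] open 19.1 F [ 0.5 -0.5 -0.3] q [-13.  32.  28. 101. -19.  51.  22.]
```

Emit:
send_rows([
  {"dx": 0.01,"dy": 0.03,"dz": 0,"twist": 0,"grip": 0.015},
  {"dx": 0.021,"dy": 0.0517,"dz": -0.01,"twist": 0,"grip": 0.015},
  {"dx": 0.021,"dy": 0.0517,"dz": -0.04,"twist": 0,"grip": 0.015},
  {"dx": 0.021,"dy": 0.0517,"dz": -0.055,"twist": 0,"grip": 0.015},
  {"dx": 0.021,"dy": 0.0517,"dz": -0.055,"twist": 0,"grip": 0.015},
])

```text
clock: 17.77
position: [618.2, -66.3, 57.2]
eef_rot: [-92.1, 89.7, 176.7]
contact_force: [-0.8, 0.4, -0.7]
opening: 18.5
```

Emit:
send_rows([
  {"dx": 0,"dy": 0,"dz": 0,"twist": 0,"grip": 0.015},
  {"dx": 0,"dy": 0,"dz": 0,"twist": 0,"grip": 0.015},
])

```text
clock: 17.93
position: [620.9, -68.3, 61.4]
eef_rot: [76.3, 89.9, -15.0]
contact_force: [-0.2, 0.7, -0.2]
opening: 18.9
```

Run:
```python
from h import *
st(); c,im=grab('wrist','w16.png')
m=cv2.inRange(cv2.cvtColor(im,cv2.COLOR_BGR2HSV),(0,0,120),(180,45,255)); k=np.zeros_like(m); k[180:330,200:430]=255; m&=k
b=max(cv2.findContours(m,0,1)[0],key=cv2.contourArea); print(cv2.boundingRect(b))
```

```text
t 17.93 tcp [620.9 -68.3  61.4] jaw yaw -1.3 ax [ 0.001 -0.    -1.   ] open 18.9 F [-0.2  0.7 -0.2] q [-16.  37.  26. 102. -21.  46.  19.]
(254, 216, 123, 83)
```

View pics/w16.png

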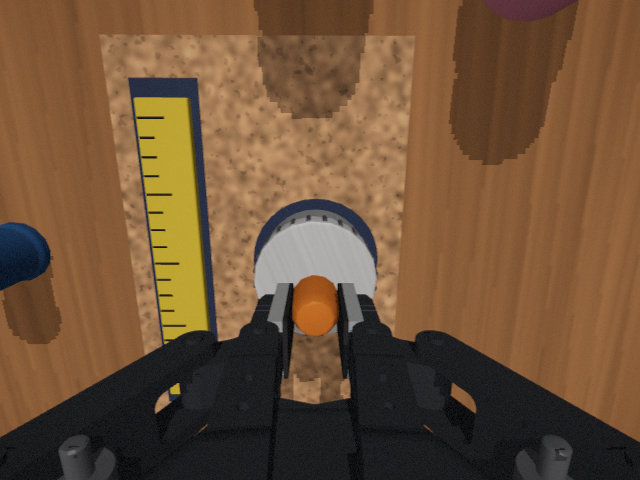

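Run:
```python
from h import *
c=optics.get_calibration('wrist')
print(cast(c,[(254,275),(377,275),(315.5,220)],40)); print('thimble',cast(c,(315.5,319),61.4-5.8+24))
```

```text
[[589.71307685 -62.98666787  40.        ]
 [650.83563347 -64.4435636   40.        ]
 [620.88964939 -35.82542888  40.        ]]
thimble [[620.04326101 -66.92322698  79.6       ]]
```

Thimble and lid centres agree within 0.3 mm, so I'll lower it.

Emit:
send_rows([
  {"dx": 0,"dy": 0,"dz": -0.008,"twist": 0,"grip": 0.015},
  {"dx": 0,"dy": 0,"dz": -0.013,"twist": 0,"grip": 0.015},
  {"dx": 0,"dy": 0,"dz": -0.015,"twist": 0,"grip": 0.015},
  {"dx": 0,"dy": 0,"dz": -0.0155,"twist": 0,"grip": 0.015},
  {"dx": 0,"dy": 0,"dz": -0.0155,"twist": 0,"grip": 0.015},
])

```text
clock: 18.4
position: [620.3, -67.6, 45.4]
eef_rot: [160.0, 90.0, 68.8]
contact_force: [-3.2, 0.9, 8.6]
opening: 18.7
```

Emit:
send_rows([
  {"dx": 0,"dy": 0,"dz": -0.0005,"twist": 0,"grip": 0.015},
  {"dx": 0,"dy": 0,"dz": -0.0005,"twist": 0,"grip": 0.015},
])

```text
clock: 18.57
position: [620.3, -67.6, 45.4]
eef_rot: [153.7, 90.0, 62.4]
contact_force: [-4.4, 1.0, 13.5]
opening: 18.8
```

Emit:
send_rows([
  {"dx": 0,"dy": 0,"dz": 0.001,"twist": 0,"grip": 0.015},
  {"dx": 0,"dy": 0,"dz": 0.001,"twist": 0,"grip": 0.024},
  {"dx": 0,"dy": 0,"dz": 0.001,"twist": 0,"grip": 0.036},
  {"dx": 0,"dy": 0,"dz": 0.001,"twist": 0,"grip": 0.045},
  {"dx": 0,"dy": 0,"dz": 0.02,"twist": 0,"grip": 0.045},
])

```text
clock: 18.98
position: [618.0, -67.0, 61.2]
eef_rot: [-90.7, 89.7, 178.1]
contact_force: [-0.3, -0.4, -0.2]
opening: 45.0
```

Emit:
send_rows([
  {"dx": 0,"dy": 0,"dz": 0.04,"twist": 0,"grip": 0.06},
  {"dx": 0,"dy": 0,"dz": 0.07,"twist": 0,"grip": 0.06},
  {"dx": -0.03,"dy": 0.02,"dz": 0.08,"twist": 0,"grip": 0.06},
  {"dx": -0.06,"dy": 0.04,"dz": 0.08,"twist": 0,"grip": 0.06},
  {"dx": -0.09,"dy": 0.06,"dz": 0.08,"twist": 0,"grip": 0.06},
])

```text
clock: 19.4
position: [529.8, -7.3, 144.8]
eef_rot: [96.6, 89.9, 5.3]
contact_force: [0.4, 1.9, -0.2]
opening: 59.6
```

Emit:
send_rows([
  {"dx": -0.03,"dy": 0.02,"dz": 0,"twist": 0,"grip": 0.06},
  {"dx": -0.06,"dy": 0.04,"dz": 0,"twist": 0,"grip": 0.06},
  {"dx": -0.09,"dy": 0.06,"dz": 0,"twist": 0,"grip": 0.06},
  {"dx": -0.1,"dy": 0.066,"dz": 0,"twist": 0,"grip": 0.06},
  {"dx": -0.1,"dy": 0.066,"dz": 0,"twist": 0,"grip": 0.06},
])

```text
clock: 19.82
position: [427.3, 60.4, 143.9]
eef_rot: [-116.3, 89.9, 152.6]
contact_force: [-0.0, -0.7, 0.7]
opening: 59.7
```

Emit:
send_rows([
  {"dx": 0,"dy": 0,"dz": 0,"twist": 0,"grip": 0.06},
  {"dx": 0,"dy": 0,"dz": 0,"twist": 0,"grip": 0.06},
])

```text
clock: 19.98
position: [431.5, 58.1, 144.5]
eef_rot: [86.1, 89.9, -5.1]
contact_force: [0.7, -0.4, 0.1]
opening: 60.0
```

Run:
```python
from h import *
st(); c,im=grab('wrist','w17.png'); ct,it=grab('top','t5.png')
cs,sc=grab('scene'); cv2.imwrite('pics/s5.png',cv2.resize(sc[180:330,180:420],None,fx=3,fy=3,interpolation=cv2.INTER_CUBIC))
```

```text
t 19.98 tcp [431.5  58.1 144.5] jaw yaw -1.27 ax [ 0.001 -0.    -1.   ] open 60.0 F [ 0.7 -0.4  0.1] q [-40.  14.  30. 124. -10.  45.  -4.]
```

View pics/w17.png

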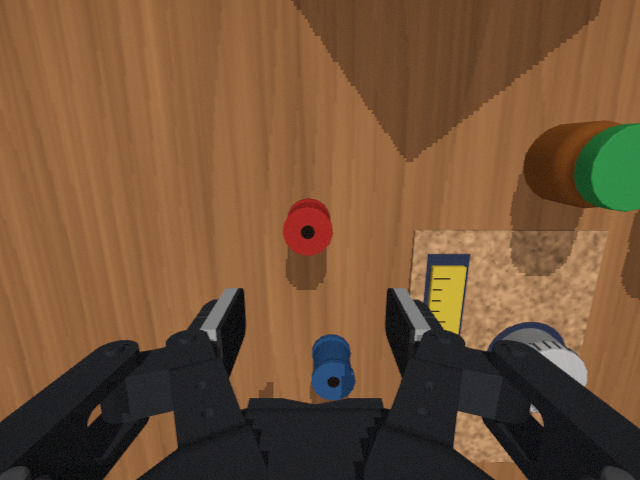

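View pics/s5.png

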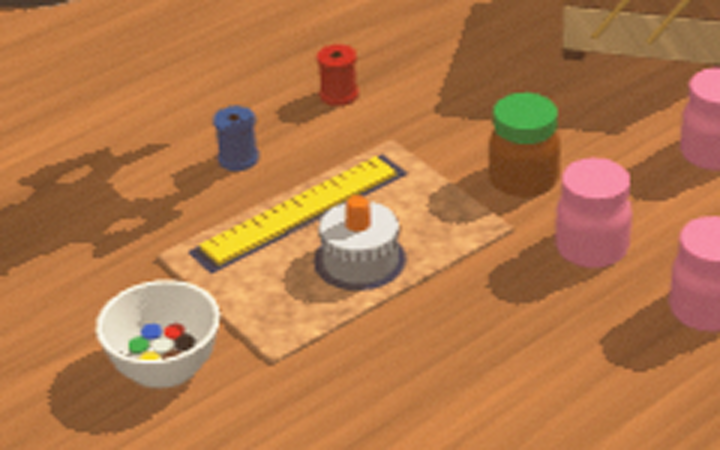

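The thimble stands upright on the middle of the lid, as the enlarged scene crop shows. The red spool's top is at (308,231) in the wrist view.

```bash
python3 - <<'E'
from h import *
c=optics.get_calibration('wrist'); im=cv2.imread('pics/w17.png'); ct=optics.get_calibration('top'); it=cv2.imread('pics/t5.png')
hs=cv2.cvtColor(im,cv2.COLOR_BGR2HSV)
print(hs[222,300],hs[380,345])
print('red',cast(c,[(307.5,231),(283.5,231),(332,231)],44)); print('blue',cast(c,(333.5,379),44))
b=blobs(it,(45,100,40),(80,255,255),roi=(240,210,290,255))[0]; print('jar top',cast(ct,cv2.minEnclosingCircle(b)[0],70))
h=blobs(it,(0,0,130),(180,70,255),roi=(420,215,480,270))[0]; print('bowl top',cast(ct,cv2.minEnclosingCircle(h)[0],44),cv2.minEnclosingCircle(h))
E
python3 - <<'E'
import cv2
a=cv2.imread('pics/t5.png')[190:360,240:480]; cv2.imwrite('pics/crop3.png',cv2.resize(a,None,fx=3,fy=3,interpolation=cv2.INTER_CUBIC))
E
```

```text
[  1 200 163] [108 167  87]
red [[425.01085204  65.63266852  44.        ]
 [407.9930688   66.03778313  44.        ]
 [442.38561299  65.21905593  44.        ]]
blue [[442.28053157 -56.99922583  44.        ]]
jar top [[625.17053375 107.97779648  70.        ]]
bowl top [[ 610.60019428 -246.66050293   44.        ]] ((448.15997314453125, 242.5310821533203), 23.321868896484375)
```

View pics/crop3.png

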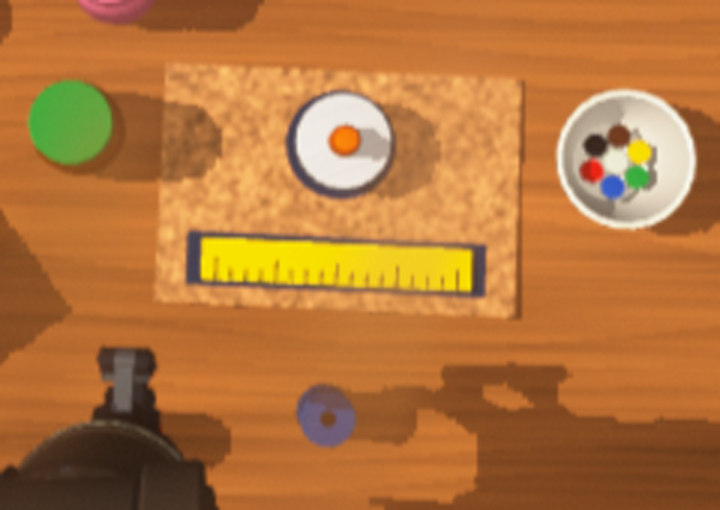

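Emit:
send_rows([
  {"dx": -0.0055,"dy": 0.0074,"dz": -0.02,"twist": 0,"grip": 0.06},
  {"dx": -0.0055,"dy": 0.0074,"dz": -0.055,"twist": 0,"grip": 0.06},
  {"dx": -0.0055,"dy": 0.0074,"dz": -0.08,"twist": 0,"grip": 0.06},
  {"dx": -0.0055,"dy": 0.0074,"dz": -0.085,"twist": 0,"grip": 0.06},
  {"dx": -0.0055,"dy": 0.0074,"dz": -0.085,"twist": 0,"grip": 0.06},
])

```text
clock: 20.55
position: [424.1, 64.8, 58.1]
eef_rot: [-59.2, 89.8, -150.6]
contact_force: [0.4, -0.4, 1.2]
opening: 60.4
```

Run:
```python
from h import *
st(); c,im=grab('wrist','w18.png')
```

```text
t 20.55 tcp [424.1  64.8  58.1] jaw yaw -1.33 ax [-0.003 -0.002 -1.   ] open 60.4 F [ 0.4 -0.4  1.2] q [-36.  23.  25. 129. -18.  32.   2.]
```

View pics/w18.png

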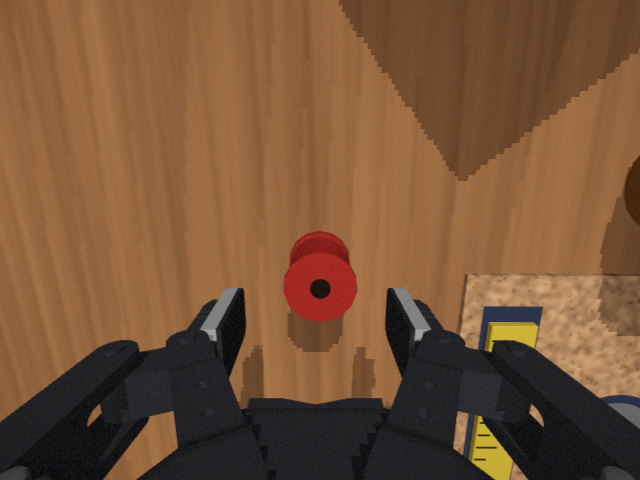

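The red spool (285–356) lies between the jaws (244–387), about 2 mm right of centre. I'll correct that, lower and grip.

Emit:
send_rows([
  {"dx": 0.0015,"dy": 0.0005,"dz": -0.015,"twist": 0,"grip": 0.06},
  {"dx": 0.0015,"dy": 0.0005,"dz": -0.035,"twist": 0,"grip": 0.06},
  {"dx": 0.0015,"dy": 0.0005,"dz": -0.048,"twist": 0,"grip": 0.06},
  {"dx": 0.0015,"dy": 0.0005,"dz": -0.048,"twist": 0,"grip": 0.06},
  {"dx": 0.0015,"dy": 0.0005,"dz": -0.048,"twist": 0,"grip": 0.05},
])

```text
clock: 21.02
position: [427.1, 66.3, 12.2]
eef_rot: [112.7, 90.0, 21.4]
contact_force: [-0.8, 0.6, 0.2]
opening: 50.4
```

Emit:
send_rows([
  {"dx": 0,"dy": 0,"dz": 0,"twist": 0,"grip": 0.03},
  {"dx": 0,"dy": 0,"dz": 0,"twist": 0,"grip": 0.03},
  {"dx": 0,"dy": 0,"dz": 0,"twist": 0,"grip": 0.03},
  {"dx": 0,"dy": 0,"dz": 0,"twist": 0,"grip": 0.03},
], grip_force=25)

```text
clock: 21.35
position: [427.4, 66.5, 12.7]
eef_rot: [109.6, 89.8, 18.4]
contact_force: [-1.0, -1.3, 5.0]
opening: 35.5
```

Run:
```python
from h import *
st(); c,im=grab('wrist','w19.png')
for b in blobs(im,(0,150,60),(6,255,255),100)[:1]: print(cv2.boundingRect(b))
```

```text
t 21.35 tcp [427.4  66.5  12.7] jaw yaw -1.25 ax [ 0.003  0.001 -1.   ] open 35.5 F [-1.  -1.3  5. ] q [-31.  28.  20. 130. -23.  25.   7.]
(265, 258, 100, 127)
```

View pics/w19.png

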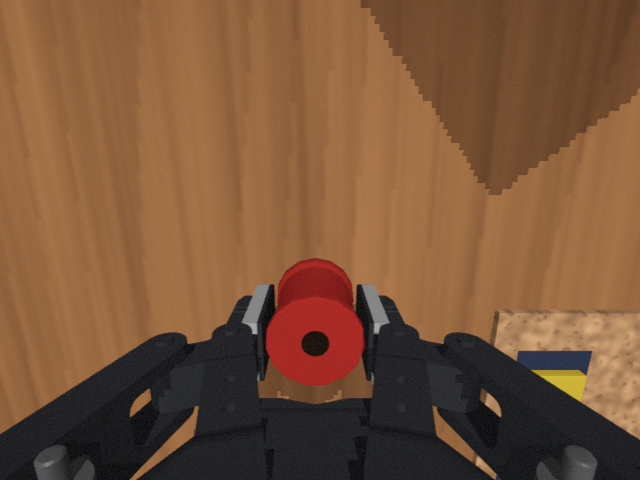

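Run:
```python
from h import *
c=optics.get_calibration('wrist'); print(cast(c,(315.5,335.5),44))
```

```text
[[426.27641985  68.54046626  44.        ]]
```

Emit:
send_rows([
  {"dx": 0,"dy": 0,"dz": 0.015,"twist": 0,"grip": 0.03},
  {"dx": 0,"dy": 0,"dz": 0.05,"twist": 0,"grip": 0.03},
  {"dx": 0.01,"dy": -0.01,"dz": 0.085,"twist": 0,"grip": 0.03},
  {"dx": 0.025,"dy": -0.03,"dz": 0.1,"twist": 0,"grip": 0.03},
  {"dx": 0.05,"dy": -0.06,"dz": 0.1,"twist": 0,"grip": 0.03},
])

```text
clock: 21.82
position: [477.7, 8.5, 115.7]
eef_rot: [123.6, 89.6, 32.6]
contact_force: [2.0, 0.7, -1.5]
opening: 35.4
```

Emit:
send_rows([
  {"dx": 0.025,"dy": -0.03,"dz": 0,"twist": 0,"grip": 0.03},
  {"dx": 0.05,"dy": -0.06,"dz": 0,"twist": 0,"grip": 0.03},
  {"dx": 0.075,"dy": -0.09,"dz": 0,"twist": 0,"grip": 0.03},
  {"dx": 0.1,"dy": -0.12,"dz": 0,"twist": 0,"grip": 0.03},
  {"dx": 0.125,"dy": -0.15,"dz": 0,"twist": 0,"grip": 0.03},
])

```text
clock: 22.23
position: [602.5, -145.2, 112.8]
eef_rot: [85.0, 89.9, -6.2]
contact_force: [1.9, 0.3, -0.3]
opening: 35.4
```

Emit:
send_rows([
  {"dx": 0.013,"dy": -0.012,"dz": 0,"twist": 0,"grip": 0.03},
  {"dx": 0.013,"dy": -0.012,"dz": 0,"twist": 0,"grip": 0.03},
  {"dx": 0.013,"dy": -0.012,"dz": 0,"twist": 0,"grip": 0.03},
])

```text
clock: 22.48
position: [614.6, -156.8, 112.2]
eef_rot: [46.5, 89.9, -44.8]
contact_force: [-0.1, 1.1, -0.3]
opening: 35.4
```

Run:
```python
from h import *
st(); c,im=grab('wrist','w20.png')
```

```text
t 22.48 tcp [ 614.6 -156.8  112.2] jaw yaw -1.34 ax [ 0.001 -0.001 -1.   ] open 35.4 F [-0.1  1.1 -0.3] q [ -9.  34.  28.  98. -20.  53.  26.]
```

View pics/w20.png

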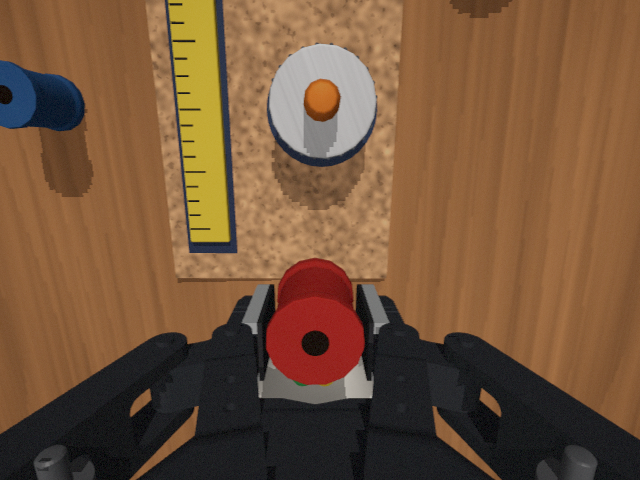

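Emit:
send_rows([
  {"dx": 0.0007,"dy": 0,"dz": -0.03,"twist": 0,"grip": 0.03},
  {"dx": 0.0007,"dy": 0,"dz": -0.06,"twist": 0,"grip": 0.03},
  {"dx": 0.0007,"dy": 0,"dz": -0.08,"twist": 0,"grip": 0.03},
  {"dx": 0.0007,"dy": 0,"dz": -0.09,"twist": 0,"grip": 0.03},
  {"dx": 0.0007,"dy": 0,"dz": -0.09,"twist": 0,"grip": 0.03},
])

```text
clock: 22.95
position: [613.2, -153.8, 19.7]
eef_rot: [-107.3, 89.8, 161.6]
contact_force: [0.2, -0.1, 0.8]
opening: 35.6
```

Emit:
send_rows([
  {"dx": 0,"dy": 0,"dz": 0,"twist": 0,"grip": 0.03},
  {"dx": 0,"dy": 0,"dz": -0.002,"twist": 0,"grip": 0.03},
  {"dx": 0,"dy": 0,"dz": -0.004,"twist": 0,"grip": 0.03},
  {"dx": 0,"dy": 0,"dz": -0.005,"twist": 0,"grip": 0.03},
  {"dx": 0,"dy": 0,"dz": -0.005,"twist": 0,"grip": 0.03},
])

```text
clock: 23.37
position: [615.4, -155.6, 16.9]
eef_rot: [87.3, 89.9, -4.0]
contact_force: [0.6, 1.6, 1.1]
opening: 35.2
```

Run:
```python
from h import *
st(); c,im=grab('wrist','w21.png')
ct,it=grab('top','t6.png'); cv2.imwrite('pics/crop4.png',cv2.resize(it[190:310,240:480],None,fx=3,fy=3,interpolation=cv2.INTER_CUBIC))
```

```text
t 23.37 tcp [ 615.4 -155.6   16.9] jaw yaw -1.24 ax [ 0.001 -0.    -1.   ] open 35.2 F [0.6 1.6 1.1] q [ -7.  41.  24. 101. -24.  43.  29.]
```

View pics/w21.png

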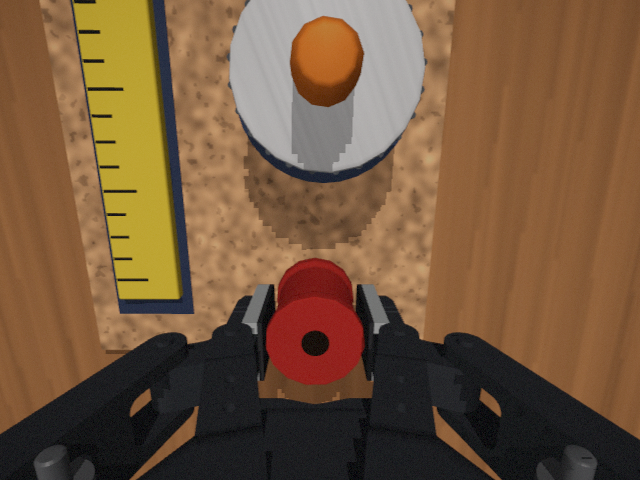

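View pics/crop4.png

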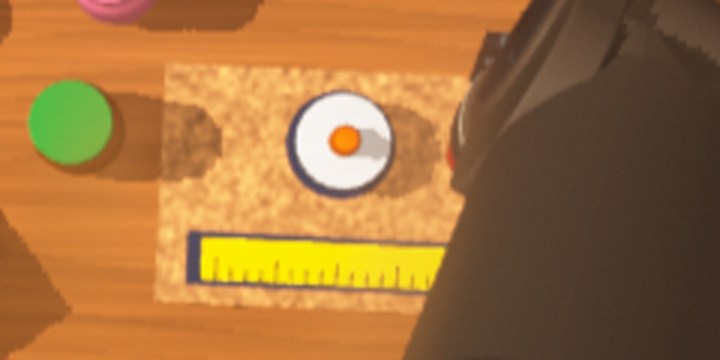

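Emit:
send_rows([
  {"dx": 0,"dy": 0,"dz": -0.001,"twist": 0,"grip": 0.03},
  {"dx": 0,"dy": 0,"dz": -0.001,"twist": 0,"grip": 0.03},
  {"dx": 0,"dy": 0,"dz": -0.0005,"twist": 0,"grip": 0.042},
  {"dx": 0,"dy": 0,"dz": -0.0005,"twist": 0,"grip": 0.056},
  {"dx": 0,"dy": 0,"dz": 0,"twist": 0,"grip": 0.056},
])

```text
clock: 23.88
position: [614.9, -155.6, 16.2]
eef_rot: [-72.8, 90.0, -164.1]
contact_force: [-0.9, 0.1, 0.3]
opening: 55.7
```

Emit:
send_rows([
  {"dx": 0,"dy": 0,"dz": 0.03,"twist": 0,"grip": 0.056},
  {"dx": 0,"dy": 0,"dz": 0.065,"twist": 0,"grip": 0.056},
  {"dx": 0,"dy": 0,"dz": 0.1,"twist": 0,"grip": 0.056},
  {"dx": -0.03,"dy": 0.02,"dz": 0.12,"twist": 0,"grip": 0.056},
  {"dx": -0.06,"dy": 0.035,"dz": 0.12,"twist": 0,"grip": 0.06},
])

```text
clock: 24.3
position: [557.9, -121.5, 140.3]
eef_rot: [81.3, 89.5, -10.0]
contact_force: [-0.9, 0.6, 0.4]
opening: 59.8
```

Emit:
send_rows([
  {"dx": -0.035,"dy": 0.02,"dz": 0,"twist": 0,"grip": 0.06},
  {"dx": -0.07,"dy": 0.04,"dz": 0,"twist": 0,"grip": 0.06},
  {"dx": -0.1,"dy": 0.056,"dz": 0,"twist": 0,"grip": 0.06},
  {"dx": -0.112,"dy": 0.064,"dz": 0,"twist": 0,"grip": 0.06},
  {"dx": -0.112,"dy": 0.064,"dz": 0,"twist": 0,"grip": 0.06},
])

```text
clock: 24.72
position: [439.4, -54.6, 135.9]
eef_rot: [-125.2, 89.8, 143.6]
contact_force: [-0.9, 0.1, 0.9]
opening: 60.0
```

Emit:
send_rows([
  {"dx": 0,"dy": 0,"dz": 0,"twist": 0,"grip": 0.06},
  {"dx": 0,"dy": 0,"dz": 0,"twist": 0,"grip": 0.06},
])

```text
clock: 24.88
position: [444.1, -57.0, 136.6]
eef_rot: [77.4, 89.9, -13.8]
contact_force: [0.9, 0.1, 1.5]
opening: 60.1
```

Run:
```python
from h import *
st(); c,im=grab('wrist','w22.png')
h=blobs(im,(105,120,30),(125,255,255),100,roi=(200,150,450,420)); print([cv2.boundingRect(x) for x in h])
ct,it=grab('top','t7.png'); cv2.imwrite('pics/crop5.png',cv2.resize(it[190:360,240:480],None,fx=3,fy=3,interpolation=cv2.INTER_CUBIC))
```

```text
t 24.88 tcp [444.1 -57.  136.6] jaw yaw -1.25 ax [ 0.001 -0.    -1.   ] open 60.1 F [0.9 0.1 1.5] q [-25.  16.  32. 123. -12.  44.  13.]
[(290, 212, 49, 59)]
```

View pics/w22.png

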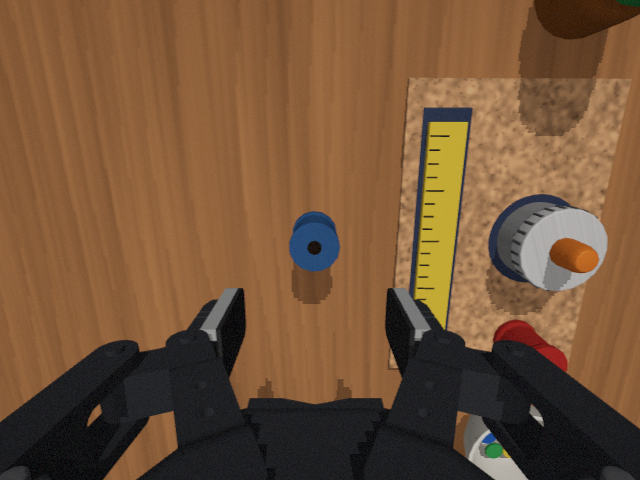

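View pics/crop5.png

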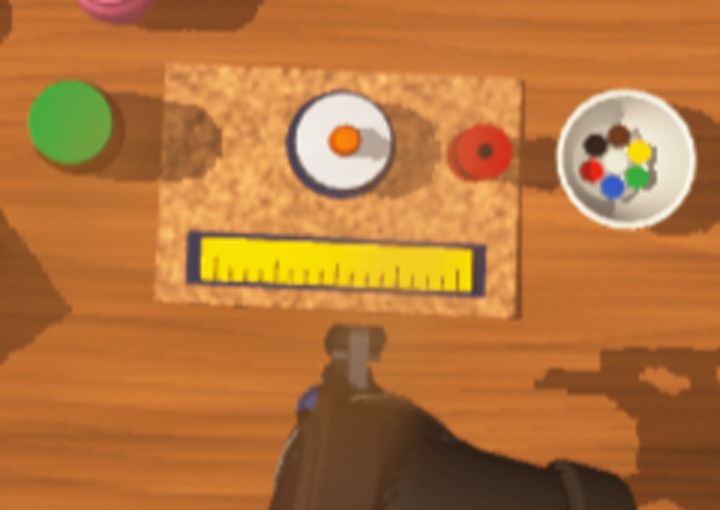

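The red spool stands between the tin and the bowl. The blue spool's top is at (314.5,246) in the wrist view. Checking both:

Run:
```python
from h import *
c=optics.get_calibration('wrist'); ct=optics.get_calibration('top'); it=cv2.imread('pics/t7.png')
print('blue',cast(c,(314.5,246.5),44)); 
b=blobs(it,(0,150,80),(7,255,255),roi=(385,225,415,255))[0]; print('red',cv2.boundingRect(b), cast(ct,(240+484/3-.3,190+151/3-.3),48))
b=blobs(it,(0,0,130),(180,60,255),roi=(330,215,375,260))[0]; t=cast(ct,cv2.minEnclosingCircle(b)[0],40);print('tin',t)
b=blobs(it,(0,0,130),(180,70,255),roi=(420,215,480,270))[0]; w=cast(ct,cv2.minEnclosingCircle(b)[0],44);print('bowl',w,'mid',(t+w)/2)
```

```text
blue [[442.60235591 -58.64526268  44.        ]]
red (392, 232, 19, 18) [[ 613.29680559 -155.09631228   48.        ]]
tin [[618.94993321 -65.48007555  40.        ]]
bowl [[ 610.50731103 -246.76702288   44.        ]] mid [[ 614.72862212 -156.12354921   42.        ]]
```

Emit:
send_rows([
  {"dx": -0.0005,"dy": -0.0015,"dz": -0.03,"twist": 0,"grip": 0.06},
  {"dx": -0.0005,"dy": -0.0015,"dz": -0.065,"twist": 0,"grip": 0.06},
  {"dx": -0.0005,"dy": -0.0015,"dz": -0.08,"twist": 0,"grip": 0.06},
  {"dx": -0.0005,"dy": -0.0015,"dz": -0.08,"twist": 0,"grip": 0.06},
  {"dx": -0.0005,"dy": -0.0015,"dz": -0.08,"twist": 0,"grip": 0.06},
])

```text
clock: 25.4
position: [442.5, -59.0, 55.8]
eef_rot: [-64.9, 89.9, -156.2]
contact_force: [-0.5, 0.3, 1.0]
opening: 60.2
```

Run:
```python
from h import *
st(); c,im=grab('wrist','w23.png')
h=blobs(im,(105,120,30),(125,255,255),100,roi=(200,150,400,420)); print([cv2.boundingRect(x) for x in h])
```

```text
t 25.4 tcp [442.5 -59.   55.8] jaw yaw -1.33 ax [-0.002 -0.001 -1.   ] open 60.2 F [-0.5  0.3  1. ] q [-20.  25.  26. 127. -20.  33.  20.]
[(281, 234, 74, 91)]
```

View pics/w23.png

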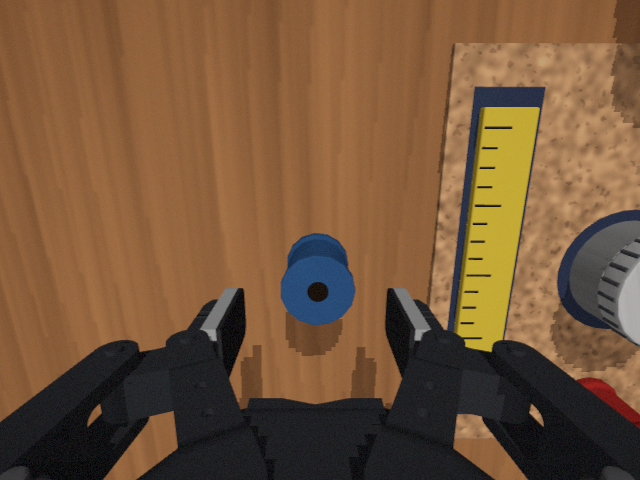

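The blue spool (281–355) is centred between the jaws. I'll lower and grip.

Emit:
send_rows([
  {"dx": 0,"dy": 0,"dz": -0.015,"twist": 0,"grip": 0.06},
  {"dx": 0,"dy": 0,"dz": -0.035,"twist": 0,"grip": 0.06},
  {"dx": 0,"dy": 0,"dz": -0.044,"twist": 0,"grip": 0.06},
  {"dx": 0,"dy": 0,"dz": -0.044,"twist": 0,"grip": 0.06},
  {"dx": 0,"dy": 0,"dz": -0.044,"twist": 0,"grip": 0.05},
])

```text
clock: 25.87
position: [442.9, -58.3, 12.9]
eef_rot: [98.8, 90.0, 7.6]
contact_force: [-0.2, -0.7, 0.4]
opening: 50.5
```

Emit:
send_rows([
  {"dx": 0,"dy": 0,"dz": 0,"twist": 0,"grip": 0.03},
  {"dx": 0,"dy": 0,"dz": 0,"twist": 0,"grip": 0.03},
  {"dx": 0,"dy": 0,"dz": 0,"twist": 0,"grip": 0.03},
  {"dx": 0,"dy": 0,"dz": 0,"twist": 0,"grip": 0.03},
])

```text
clock: 26.2
position: [443.2, -58.2, 13.3]
eef_rot: [95.3, 89.9, 4.1]
contact_force: [-0.8, -0.7, 6.9]
opening: 35.7
```

Run:
```python
from h import *
st()
```

```text
t 26.2 tcp [443.2 -58.2  13.3] jaw yaw -1.25 ax [ 0.002  0.    -1.   ] open 35.7 F [-0.8 -0.7  6.9] q [-16.  29.  22. 128. -24.  26.  24.]
```

Emit:
send_rows([
  {"dx": 0,"dy": 0,"dz": 0.015,"twist": 0,"grip": 0.03},
  {"dx": 0,"dy": 0,"dz": 0.05,"twist": 0,"grip": 0.03},
  {"dx": 0.01,"dy": 0.005,"dz": 0.085,"twist": 0,"grip": 0.03},
  {"dx": 0.035,"dy": 0.016,"dz": 0.1,"twist": 0,"grip": 0.03},
  {"dx": 0.068,"dy": 0.03,"dz": 0.1,"twist": 0,"grip": 0.03},
])

```text
clock: 26.62
position: [511.8, -28.8, 116.9]
eef_rot: [103.6, 89.7, 12.2]
contact_force: [0.8, -0.7, -0.3]
opening: 35.3
```

Emit:
send_rows([
  {"dx": 0.035,"dy": 0.015,"dz": 0,"twist": 0,"grip": 0.03},
  {"dx": 0.07,"dy": 0.031,"dz": 0,"twist": 0,"grip": 0.03},
  {"dx": 0.1,"dy": 0.044,"dz": 0,"twist": 0,"grip": 0.03},
  {"dx": 0.1118,"dy": 0.0494,"dz": 0,"twist": 0,"grip": 0.03},
  {"dx": 0.1118,"dy": 0.0494,"dz": 0,"twist": 0,"grip": 0.03},
])

```text
clock: 27.03
position: [625.2, 23.8, 112.7]
eef_rot: [94.3, 89.9, 3.3]
contact_force: [-0.7, 0.3, -0.6]
opening: 35.3
```

Emit:
send_rows([
  {"dx": 0,"dy": 0,"dz": 0,"twist": 0,"grip": 0.03},
  {"dx": 0,"dy": 0,"dz": 0,"twist": 0,"grip": 0.03},
])

```text
clock: 27.2
position: [621.2, 20.5, 112.5]
eef_rot: [-57.4, 89.9, -148.7]
contact_force: [-1.2, 0.0, 0.6]
opening: 35.3
```

Run:
```python
from h import *
st(); c,im=grab('wrist','w24.png')
h=blobs(im,(40,100,40),(80,255,255),100); print([cv2.boundingRect(x) for x in h[:2]]); print(cast(c,cv2.minEnclosingCircle(h[0])[0],70), cast(c,(315.5,335.5),112.5-13.3+44))
```

```text
t 27.2 tcp [621.2  20.5 112.5] jaw yaw -1.29 ax [-0.001 -0.    -1.   ] open 35.3 F [-1.2  0.   0.6] q [-26.  33.  29. 100. -20.  52.  10.]
[(270, 45, 106, 114)]
[[625.37944055 107.8161615   70.        ]] [[620.20087173  22.14389749 143.2       ]]
```

View pics/w24.png

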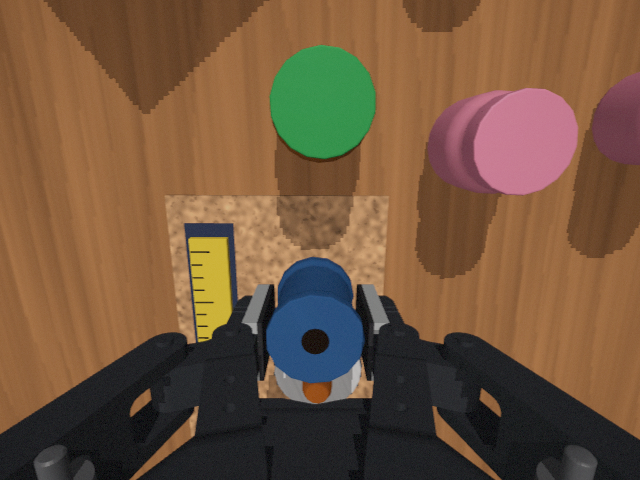

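The jar reads (625.4,107.8), which agrees with the top view. I'll lower now.

Emit:
send_rows([
  {"dx": 0,"dy": 0,"dz": -0.03,"twist": 0,"grip": 0.03},
  {"dx": 0,"dy": 0,"dz": -0.06,"twist": 0,"grip": 0.03},
  {"dx": 0,"dy": 0,"dz": -0.08,"twist": 0,"grip": 0.03},
  {"dx": 0,"dy": 0,"dz": -0.09,"twist": 0,"grip": 0.03},
  {"dx": 0,"dy": 0,"dz": -0.09,"twist": 0,"grip": 0.03},
])

```text
clock: 27.67
position: [620.2, 20.7, 20.6]
eef_rot: [-82.3, 89.8, -173.6]
contact_force: [-0.4, -0.3, -0.7]
opening: 35.4
```

Emit:
send_rows([
  {"dx": 0,"dy": 0,"dz": 0,"twist": 0,"grip": 0.03},
  {"dx": 0,"dy": 0,"dz": -0.002,"twist": 0,"grip": 0.03},
  {"dx": 0,"dy": 0,"dz": -0.004,"twist": 0,"grip": 0.03},
  {"dx": 0,"dy": 0,"dz": -0.005,"twist": 0,"grip": 0.03},
  {"dx": 0,"dy": 0,"dz": -0.005,"twist": 0,"grip": 0.03},
])

```text
clock: 28.08
position: [622.6, 21.4, 17.7]
eef_rot: [105.8, 90.0, 14.6]
contact_force: [-0.4, -0.5, -0.3]
opening: 35.2
```

Run:
```python
from h import *
st()
```

```text
t 28.08 tcp [622.6  21.4  17.7] jaw yaw -1.24 ax [ 0.001  0.    -1.   ] open 35.2 F [-0.4 -0.5 -0.3] q [-23.  40.  25. 103. -24.  42.  13.]
```

Emit:
send_rows([
  {"dx": 0,"dy": 0,"dz": -0.0012,"twist": 0,"grip": 0.03},
  {"dx": 0,"dy": 0,"dz": -0.0012,"twist": 0,"grip": 0.03},
  {"dx": 0,"dy": 0,"dz": -0.0012,"twist": 0,"grip": 0.042},
  {"dx": 0,"dy": 0,"dz": -0.0008,"twist": 0,"grip": 0.056},
  {"dx": 0,"dy": 0,"dz": 0,"twist": 0,"grip": 0.056},
])

```text
clock: 28.5
position: [622.3, 21.3, 17.3]
eef_rot: [71.6, 90.0, -19.6]
contact_force: [0.1, -0.2, -0.2]
opening: 55.8
```

Emit:
send_rows([
  {"dx": 0,"dy": 0,"dz": 0.03,"twist": 0,"grip": 0.056},
  {"dx": 0,"dy": 0,"dz": 0.065,"twist": 0,"grip": 0.056},
  {"dx": 0,"dy": 0,"dz": 0.1,"twist": 0,"grip": 0.056},
  {"dx": -0.035,"dy": 0,"dz": 0.12,"twist": 0,"grip": 0.056},
  {"dx": -0.07,"dy": 0,"dz": 0.14,"twist": 0,"grip": 0.06},
])

```text
clock: 28.92
position: [553.3, 21.0, 158.7]
eef_rot: [82.8, 89.8, -8.5]
contact_force: [-1.4, -0.2, 0.8]
opening: 59.8
```

Emit:
send_rows([
  {"dx": -0.035,"dy": 0.01,"dz": 0.01,"twist": 0,"grip": 0.06},
  {"dx": -0.07,"dy": 0.02,"dz": 0.02,"twist": 0,"grip": 0.06},
  {"dx": -0.105,"dy": 0.03,"dz": 0.02,"twist": 0,"grip": 0.06},
  {"dx": -0.135,"dy": 0.04,"dz": 0.02,"twist": 0,"grip": 0.06},
  {"dx": -0.135,"dy": 0.04,"dz": 0.02,"twist": 0,"grip": 0.06},
])

```text
clock: 29.33
position: [411.1, 62.5, 176.6]
eef_rot: [-108.6, 89.7, 160.3]
contact_force: [-0.8, -0.3, -0.7]
opening: 59.7
```

Run:
```python
from h import *
st(); ct,it=grab('top','t8.png'); cv2.imwrite('pics/crop6.png',cv2.resize(it[190:360,240:480],None,fx=3,fy=3,interpolation=cv2.INTER_CUBIC))
cs,sc=grab('scene'); cv2.imwrite('pics/s8.png',cv2.resize(sc[160:330,180:440],None,fx=3,fy=3,interpolation=cv2.INTER_CUBIC))
g=lambda n,lo,hi,roi,z: print(n,np.round(cast(ct,cv2.minEnclosingCircle(blobs(it,lo,hi,roi=roi)[0])[0],z)[0],1))
g('jar',(45,100,40),(80,255,255),(240,210,290,255),70); g('tin',(0,0,130),(180,60,255),(330,215,375,260),40)
g('bowl',(0,0,130),(180,70,255),(420,215,480,270),44); g('thim',(5,200,150),(16,255,255),(340,225,368,250),62)
r=blobs(it,(20,150,120),(35,255,255),roi=(295,260,410,295))[0]; w=cast(ct,r[:,0,:],10)[:,:2].astype(np.float32); print('ruler',cv2.minAreaRect(w))
```

```text
t 29.33 tcp [411.1  62.5 176.6] jaw yaw -1.11 ax [-0.005  0.002 -1.   ] open 59.7 F [-0.8 -0.3 -0.7] q [-45.   9.  33. 124.  -7.  49.  -8.]
jar [625.2 108.   70. ]
tin [618.9 -65.5  40. ]
bowl [ 610.5 -246.8   44. ]
thim [617.1 -64.6  62. ]
ruler ((539.4729614257812, -65.00038146972656), (179.9444122314453, 29.322586059570312), 88.54182434082031)
```

View pics/crop6.png

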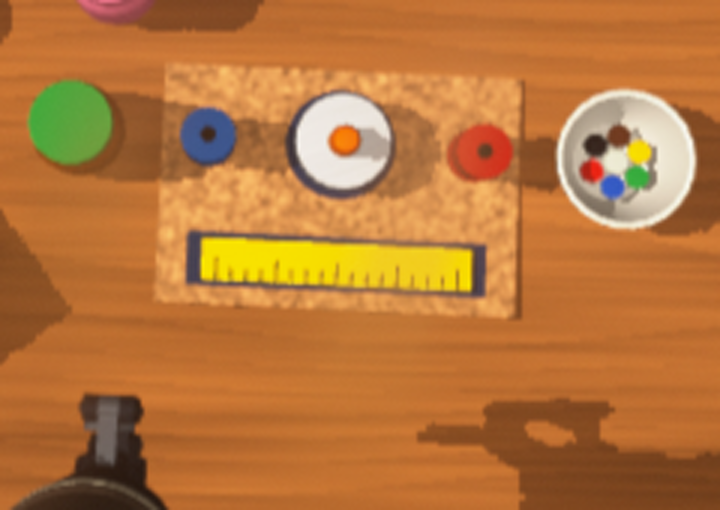

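View pics/s8.png

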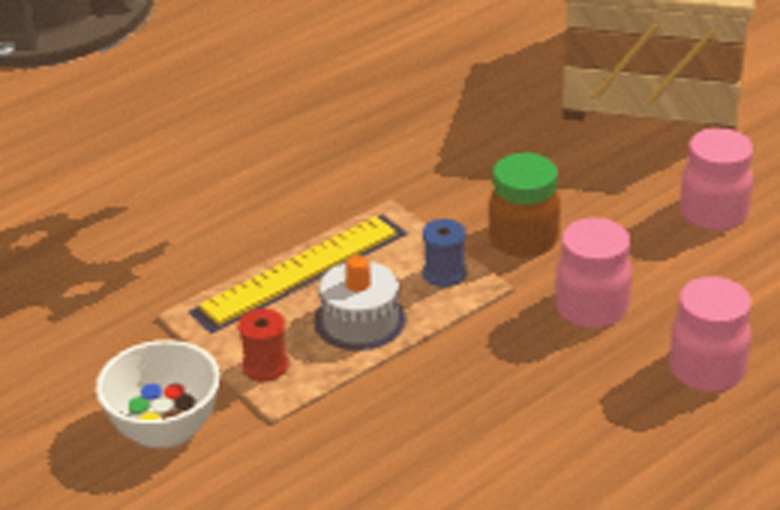

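View pics/t8.png

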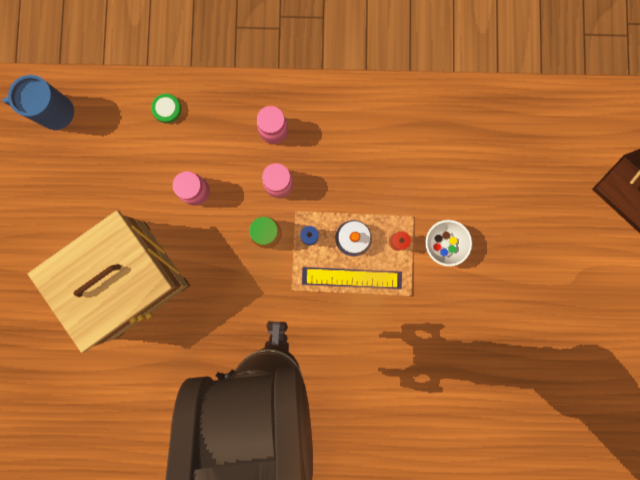

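Everything stands as asked: both spools are upright, the tin is on the spot, and the thimble is mid-lid. The ruler reads (539.5,-65.0) at 88.5°, the same as the band. The jar and bowl read the same as at the start, and the box looks unmoved. I'll settle the arm and hand in.

Emit:
send_rows([
  {"dx": 0,"dy": 0,"dz": 0.02,"twist": 0,"grip": 0.06},
  {"dx": 0,"dy": 0,"dz": 0.02,"twist": 0,"grip": 0.06},
  {"dx": 0,"dy": 0,"dz": 0.02,"twist": 0,"grip": 0.06},
  {"dx": 0,"dy": 0,"dz": 0.02,"twist": 0,"grip": 0.06},
])

```text
clock: 29.77
position: [418.0, 61.0, 197.1]
eef_rot: [64.0, 90.0, -27.3]
contact_force: [-0.9, 0.1, -0.8]
opening: 59.9
```

Run:
```python
from h import *
from station import hand_in
ct=optics.get_calibration('top'); print('blue',cast(ct,(240+208/3-.3,190+133.5/3-.3),48)); st(); print(hand_in())
```

```text
blue [[620.98367021  21.52176965  48.        ]]
t 29.77 tcp [418.   61.  197.1] jaw yaw -1.29 ax [ 0. -0. -1.] open 59.9 F [-0.9  0.1 -0.8] q [-45.   8.  34. 121.  -6.  52. -10.]
the job is handed in; nothing more can be done
None
```

The job is done and handed in at about 30 s, in the order asked: ruler, tin, thimble, red spool, blue spool. No verdict is reported.

What the last top-view checks showed:

| Item | Result |
|---|---|
| Ruler | centre within about 1 mm of the band's, same angle (88.5°) |
| Pin tin | within about 1 mm of the spot's centre |
| Thimble | upright on the lid, about 2 mm off the lid's centre; the wrist camera, just before release, had it within 0.3 mm |
| Red spool | upright, 1–2 mm from the midpoint between tin and bowl |
| Blue spool | upright, about 1 mm from the midpoint between tin and jar |
| Jar and bowl | same readings as at the start, within 0.5 mm |
| Sewing box | looks unmoved in the pictures; I did not measure it at the end |

- **Disagreement:** the cameras and the arm differed by 1 to 2 mm in places, mostly in x. That is within the calibration's stated accuracy, so I mostly split the difference.
- **Forces:** the highest force reading I got was about 13.5 N, when setting the thimble down.

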